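# Index and lock the sample carousel

## Robot

A 7-joint arm with a two-finger parallel gripper is mounted at the origin on the work surface. World frame = base frame: x ahead of the robot, y to its left, z up, the work surface at z = 0. Lengths are in m, angles in degrees, forces in N, time in s.
With the tool pointing down it reaches from about 0.425 to 0.95 m from the base axis. Payload 4.7 kg.
Tool frame: the origin (TCP) lies at the very end of the fingers, on their centre line; the grasp point (between the pads) lies grip_depth behind it (grip_depth is the distance from the TCP to the grasp point, in m); z points along the fingers, y is the direction in which the jaws open and shut (so a half turn about z gives the same grasp; the last joint's range is limited). The gripper opens to 85 mm and grips with 20 to 120 N. Pads are 22 mm wide; open, the fingers measure 114 mm over their backs; the gripper's body (76 mm by 85 mm) begins 54 mm behind the grasp point. The pads swing forward as they close: fully open they stand 13 mm farther back than shut.
Start: joints at [-78.719, 26.849, -2.785, 87.806, 1.381, 65.374, -4.715], TCP at [0.151, 0.658, 0.231] pointing down, gripper open.
Joint ranges: [-148.3, 148.3], [-19.14, 114.17], [-79.39, 73.82], [5.75, 140.21], [-59.74, 239.74], [12.07, 113.84], [-152.46, 152.46]. Speed limits (degrees/s): [147.25, 147.25, 180, 180, 180, 180, 180].

## Interface

Orientations are given as [roll, pitch, yaw] about the fixed x, y, z axes, in that order (R = Rz(yaw) Ry(pitch) Rx(roll)).
In Python, from bench import get_state, camera, camera_params, finish_job, trace, grip_depth gives the robot as it stands. The module is installed in compiled form; this text tells all that it offers.
- The arm moves only by the shell command python3 -m handwheel 'ROWS'. ROWS is JSON, a list of rows, each an object with "fingers": the closure in counts, from 0 (fully open) to 255 (shut); "delta_pos": the shift along the tool's x, y, z in cm, a list of three; "dr": the turn, a rotation vector about the tool's x, y, z in degrees, a list of three. A call has 1 to 10 rows; each row shifts and turns the pose as measured when the row begins, along the tool's axes as they then stand; what a row does not reach is not made up. A row lasts 1/8 s, in which the tool goes at most 62.5 mm and 10.7 degrees, less where a joint would pass 70% of its speed; a pose out of reach is approached as far as the arm can. A call with a gripper value outside its range is refused whole. The fingers move at their own pace and stop on an object; the grip force is fixed at half the most. Time passes only in rows, so rows that do not move let the fingers close. It gives the time, the measured TCP pose, the force and the opening at its end, in the units of the state.
- get_state(): the state, without advancing time (a new reading comes with each control period).
- camera(name): name is "side" or "top"; returns the picture (420x560x3 uint8, red, green, blue); there is no depth.
- camera_params(name): a dict with "camera_matrix" (3x3 intrinsics, pixels), "xyz" and "rotation" of the camera in the world. Camera axes: x right, y down, z forward; pixel columns grow to the right and rows downward; lengths in m; the calibration is good to about 2 mm. A picture is of the moment at which its call begins. camera_params takes no time and is no camera call.
- finish_job(): hands the job in, once; it reports no verdict.
Trained networks look in the newest picture that a camera, given by its name, has taken for a name from the list of things; names that differ only in an ending like _2 or _b are one class to them, and where a whole thing is asked for, a point or a joint stands for the part that bears it (a point fixed in the world has none). Each returns a list of dicts, best first, with "confidence" (0 to 1); they miss things now and then, are a little off and sometimes report something else, mostly with a low value. They report only what shows in the picture. A call takes as long as a camera call. They do not tell look-alikes from the thing itself.
- trace(camera, target): "mask" (420x560 bool, what is visible of it) and "pixel" ([row, column] in pixels, amid what is visible of it).
The state is a dict: "clock": time; "joints": joint angles; "dq": joint speeds; "joint_efforts": joint torques, N m; "tool_pos": TCP position; "orientation": TCP orientation; "ft_force": force on the tool from outside, world axes, zero at the start; "ft_torque": the same for the moment, N m; "grip_width": finger opening in m.
Only numpy, scipy, OpenCV 4.12 (cv2) and the standard library are available. Lean on these libraries where they do the work, as an engineer would, in place of code of your own. Each camera call takes 0.05 s, during which the arm holds its last target.

## Task

Lock the sample carousel at its index position: first stand the steel locking pin in the hole of the guide, let go of it so that it rides on the carousel's rim, and then turn the carousel, pushing and not gripping it, until the pin drops into the rim's slot and its head sits down on the guide. Take up the play by pressing the carousel steadily against the dropped pin with about 8 N for a second or so; never push the carousel with more than 15 N. Then let go, and leave the bottle, tip box and tube rack where they are.

Things in the scene. Friction and masses are not known exactly. Their poses are not given: they have to be found in the camera images.
- stand: Fixed foot of the carousel: white round plinth, 230 mm across, 20 mm high, with an aluminium guide bracket. Origin on the bench (z = 0) on the turning axis, z up; its x axis points to the guide. The bracket's column is behind the guide hole (136 to 185 mm from the axis, 44 mm wide, top 74 mm above the bench).
- guide (a point): Index mark: centre of the guide hole's mouth. Vertical through hole, 14 mm wide with 3 mm chamfer, in a 36 x 36 mm block from 44 to 74 mm above the bench; 119 mm from the turning axis. Turn the rim slowly (about 20 mm/s) under the pin until it falls in the slot: the carousel is then locked, with 2 to 5 mm play, and the push rises steeply (easing off frees a pinched pin).
- hub (a point): Top centre of the carousel's grey hub (44 mm thick), 80 mm above the bench, on the turning axis.
- rim (a point): Centre of the top face of the flat aluminium index ring round the disc, on the turning axis: ring 101 to 136 mm from the axis, 16 mm thick, top 40 mm above the bench, 4 mm below the guide block. It has one through slot, 15 mm wide, open outward, nominally midway between two spokes; but the ring is clamped by hand and sits up to 0.13 rad (15 mm) off either way.
- spoke (a point): Mid-point of one of the four upright radial spokes: vanes 6 mm thick, 18 to 96 mm from the axis, up to 100 mm above the bench, 90 degrees apart. The point is 57 mm from the axis, 70 mm up, 135 degrees counter-clockwise (from above) from the slot's nominal place. At the start the slot is 0.7 to 1.6 rad counter-clockwise of the guide: turning clockwise is shortest.
- pin_head (a point): Centre of the head of the loose steel locking pin (about 110 g): head 22 mm thick, 25 mm high, on a round shank 12 mm thick, 48 mm long, with 3 mm chamfer at its lower end. The point is 60.5 mm above the lower end; z runs up the pin. It starts upright in the holder. In the guide, riding on the rim, the point is 100.5 mm above the bench; dropped home, head on the guide, 86.5 mm.
- holder: Fixed blue block, 60 x 60 mm, 36 mm high, with a hole 14 mm wide and 30 mm deep in the middle, which holds the pin at the start (head from 54 to 79 mm above the bench). Origin under its centre.
- pin: The loose locking pin as a body; origin at the centre of its lower end, z up the pin.
- carousel: The turning part. Origin on the bench on the turning axis, z up, x to the slot's nominal place. White disc, 202 mm across, top 40 mm above the bench, with hub, four spokes and white tube caps (up to 48 mm above the bench; keep fingers more than 50 mm up). Turns about 6.2 rad each way; drag about 0.12 N m; stays where it is left.
- bottle: Amber bottle, 60 mm wide, 130 mm high; bystander. Origin under its centre.
- tip_box: White pipette-tip box with clear lid, 85 x 120 mm, 67 mm high; bystander. Origin under its centre.
- tube_rack: Blue rack of short tubes, 90 x 130 mm, 54 mm high; bystander. Origin under its centre.
Not all that is in view belongs to the job. Leave any red look-alike of the pin alone.

How it is judged (in metres and radians):
On the way, in this order (a step that is already met when the one before it is completed fails the run):
1. the pin stands in the guide hole, let go, and rides on the rim (horizontal distance between pin_head and guide below 0.004 m and z of pin_head in the frame of stand between 0.096 and 0.104 m and angle between pin_head's own z axis and vertical below 0.12 rad and contact force between the fingers and pin below 0.1 N), for 0.2 s.
2. with the pin dropped into the slot, its head down on the guide, the fingers press the carousel against it with 4 to 15 N (horizontal distance between pin_head and guide below 0.004 m and z of pin_head in the frame of stand below 0.0895 m and angle between pin_head's own z axis and vertical below 0.12 rad and contact force between the fingers and carousel between 4 and 15 N), for 0.5 s.
At the end, for the whole second after the job is handed in: The pin stands upright (within 0.12 rad) in the guide hole, its head down on the guide (within 3 mm), so through the slot and locking the carousel; the pin is let go, and pin and carousel are at rest (horizontal distance between pin_head and guide below 0.004 m and z of pin_head in the frame of stand below 0.0895 m and angle between pin_head's own z axis and vertical below 0.12 rad and contact force between the fingers and pin below 0.1 N and linear speed of pin below 0.02 m/s and angular speed of carousel below 0.05 rad/s); the robot touches nothing.
It fails at once if the carousel is pushed with more than 17 N (contact force between any of the fingers, the arm and carousel above 17 N).
It fails at once if the bottle is moved more than 15 mm (distance of bottle from where it was at the start of the episode above 0.015 m).
It fails at once if the tip box is moved more than 15 mm (distance of tip_box from where it was at the start of the episode above 0.015 m).
It fails at once if the tube rack is moved more than 15 mm (distance of tube_rack from where it was at the start of the episode above 0.015 m).
It also fails if it takes over 72 s, if anything falls off the work surface, if the arm or the gripper's body presses on something with over 40 N, if the wrist force passes 120 N, or if a joint passes its speed limit or range.

## Working session

There is one attempt and no reset: what is moved stays moved. The work goes in short steps, Python scripts to look and compute and a shell command to move; the robot and the scene stay as the last step left them, time stands still between calls to the robot, and variables do not carry over. Pictures are saved under pics/ and viewed, and the job is handed in when it is done.

```bash
mkdir -p pics; ls
python3 - <<'E'
from bench import *
import cv2
print(get_state(), grip_depth if not callable(grip_depth) else grip_depth())
for n in("top","side"):
    im=camera(n); cv2.imwrite(f"pics/{n}0.png",im[:,:,::-1]); print(n,camera_params(n))
E
```

```text
pics
{'clock': 0.0, 'joints': array([-78.71991371,  26.89814678,  -2.78696864,  87.87478158,
         1.3812924 ,  65.37441203,  -4.71529141]), 'dq': array([ 0.02675406,  0.04879179,  0.0654092 ,  0.08164226, -0.02628628,
        0.02294151,  0.01731748]), 'joint_efforts': array([ 7.14677844e-05, -5.10309792e+01, -4.63400292e-02, -2.37716764e+01,
        1.07319278e-02,  7.21556877e-03, -5.15955108e-06]), 'tool_pos': array([0.15093861, 0.65730086, 0.23024386]), 'orientation': array([-1.79886293e+02,  3.41201218e-03,  1.67068634e+02]), 'ft_force': array([0.20015929, 0.41510713, 0.44666663]), 'ft_torque': array([-0.00130169, -0.0447391 ,  0.05507418]), 'grip_width': 0.08543146556781211} 0.0187
top {'camera_matrix': array([[391.15732578,   0.        , 276.06468126],
       [  0.        , 391.15732578, 207.92575931],
       [  0.        ,   0.        ,   1.        ]]), 'xyz': array([ 4.24510345e-01, -1.89891667e-04,  1.10418904e+00]), 'rotation': array([-171.67045986,    1.55899208,  -91.50037538])}
side {'camera_matrix': array([[449.25541204,   0.        , 279.07074446],
       [  0.        , 449.25541204, 208.85114492],
       [  0.        ,   0.        ,   1.        ]]), 'xyz': array([ 0.09726495, -0.58445989,  0.70124592]), 'rotation': array([-128.38132688,    0.20092625,  -39.90098782])}
```

View pics/top0.png

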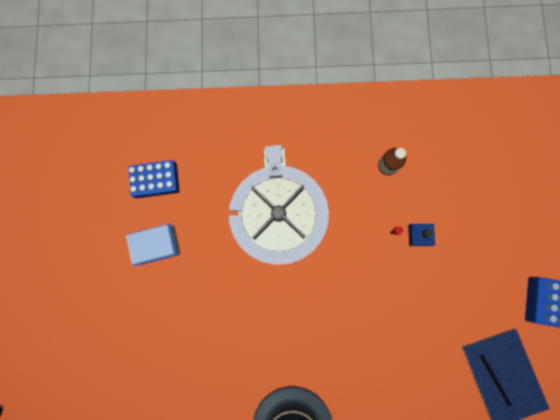

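View pics/side0.png

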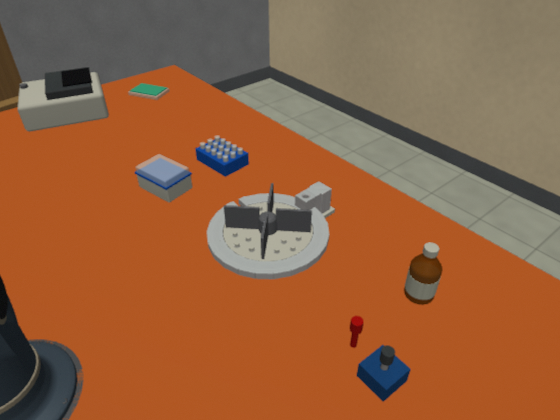

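The top view shows the carousel at about (278,213), with the guide above it at (275,172) and the slot on its left at (235,212). The holder with the dark pin is at (425,234). The red look-alike stands beside it at (398,230), outside any holder. The pin to use is the dark steel one in the blue holder.

```bash
cat > h.py <<'E'
from bench import *
import numpy as np, cv2
from scipy.spatial.transform import Rotation as R
def P(n):
    p=camera_params(n); return p["camera_matrix"],np.array(p["xyz"]),R.from_euler("xyz",p["rotation"],degrees=True).as_matrix()
def ray(n,px): # px=(col,row)
    K,c,r=P(n); d=r@np.linalg.inv(K)@np.array([px[0],px[1],1.]); return c,d/np.linalg.norm(d)
def atz(n,px,z):
    c,d=ray(n,px); return c+d*(z-c[2])/d[2]
def proj(n,X):
    K,c,r=P(n); q=K@(r.T@(np.array(X)-c)); return q[:2]/q[2]
def tri(a,b):
    c1,d1=ray("top",a); c2,d2=ray("side",b)
    s=np.linalg.lstsq(np.c_[d1,-d2],c2-c1,rcond=None)[0]
    p,q=c1+s[0]*d1,c2+s[1]*d2; return (p+q)/2,np.linalg.norm(p-q)
def shot(n,f,box=None,k=4):
    im=camera(n)[:,:,::-1]
    if box: x0,y0,x1,y1=box; im=cv2.resize(im[y0:y1,x0:x1],None,fx=k,fy=k,interpolation=cv2.INTER_CUBIC)
    cv2.imwrite("pics/"+f,im)
E
python3 - <<'E'
from h import *
shot("top","t1.png",(215,135,345,275),4); shot("side","s1.png",(330,300,440,410),5)
for n in("top","side"):
    for t in("pin_head","holder","guide","hub","rim","spoke","stand"):
        print(n,t,[(round(r["confidence"],2),np.round(r["pixel"],1)[::-1]) for r in trace(n,t)[:3]])
camera("top")
shot("top","t2.png",(380,210,450,260),8)
E
```

```text
top pin_head [(0.6, array([427.2, 234.1])), (0.45, array([395.7, 228.2]))]
top holder [(0.97, array([418., 236.])), (0.16, array([275.2, 211.9]))]
top guide [(0.94, array([274.1, 212.2]))]
top hub [(0.65, array([279.6, 213.1]))]
top rim [(0.59, array([280.3, 214.9])), (0.53, array([420.1, 234.1]))]
top spoke [(0.87, array([277.9, 213.1]))]
top stand [(0.68, array([274.7, 211.8]))]
side pin_head [(0.67, array([265.8, 235.9])), (0.66, array([353.6, 328.3])), (0.64, array([385.2, 354.9]))]
side holder [(0.61, array([379.1, 373.4])), (0.2, array([265.9, 238.7]))]
side guide [(0.73, array([271.7, 231.2]))]
side hub [(0.66, array([269.1, 234.9]))]
side rim [(0.76, array([267.1, 239.1]))]
side spoke []
side stand [(0.66, array([273.6, 231.8])), (0.38, array([164.7, 178.7]))]
```

View pics/t1.png

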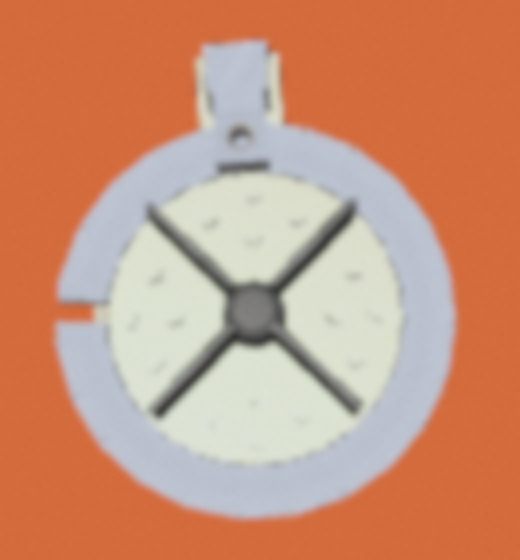

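View pics/s1.png

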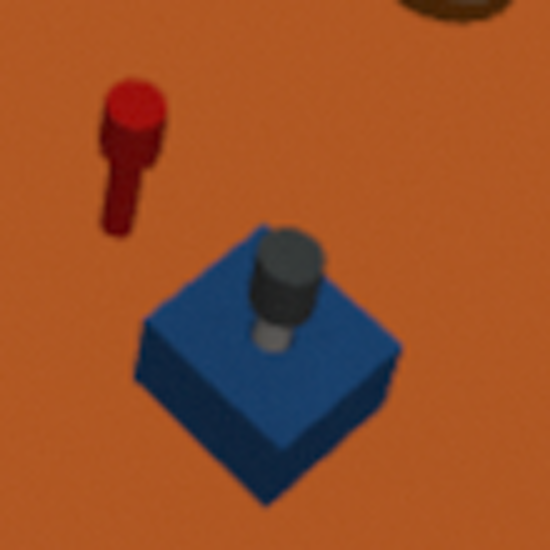

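View pics/t2.png

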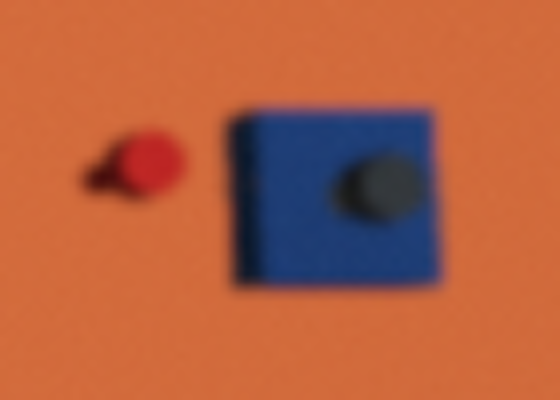

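Run:
```python
from h import *
pt=(428.2,232.8); ps=(387.6,351.0)
print("pin tri",tri(pt,ps),atz("top",pt,.079),atz("side",ps,.079))
print("red",atz("top",((150+.5)/8+379.5,(160+.5)/8+209.5),.08))
f=lambda x,y:((x+.5)/4+214.5,(y+.5)/4+134.5)
# rim outer circle fit by blob: use edges seen in crop: left 54,right 456,top~122 bottom 520
print("hub",atz("top",f(254,307),.08))
print("rim centre",atz("top",f(255,321),.04), "guide",atz("top",f(240,131),.074),"slot",atz("top",f(77,312),.04))
for a,b in((152,208),(351,207),(158,412),(356,408)): print("spoke end top",atz("top",f(a,b),.1))
shot("side","s2.png",(195,170,345,280),5)
```

```text
pin tri (array([ 0.49857733, -0.37067114,  0.07714599]), np.float64(0.0008179147512691289)) [ 0.49813099 -0.36971434  0.079     ] [ 0.49776095 -0.37151585  0.079     ]
red [ 0.50867283 -0.29304365  0.08      ]
hub [0.56582033 0.01854276 0.08      ]
rim centre [0.5616317  0.01884988 0.04      ] guide [0.68698024 0.02487867 0.074     ] slot [0.57151289 0.14120477 0.04      ]
spoke end top [0.63050807 0.08322802 0.1       ]
spoke end top [ 0.62704712 -0.04692128  0.1       ]
spoke end top [0.4968136  0.08170185 0.1       ]
spoke end top [ 0.49580597 -0.04540668  0.1       ]
```

View pics/s2.png

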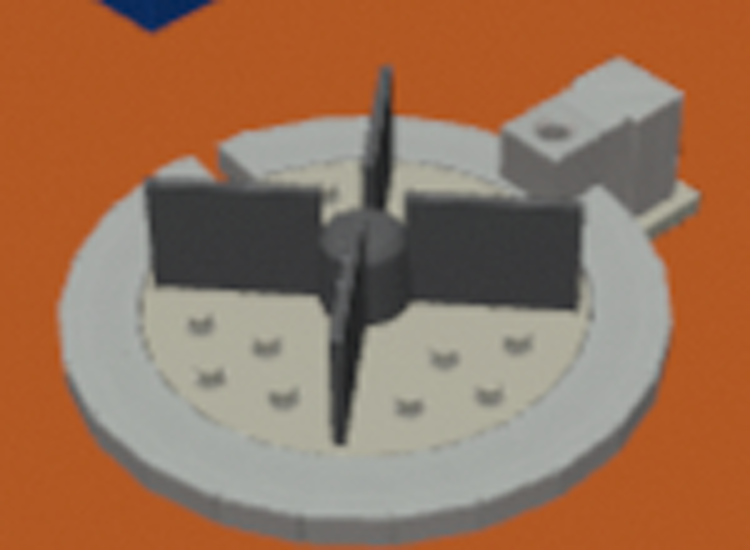

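Run:
```python
from h import *
g=lambda x,y:((x+.5)/5+194.5,(y+.5)/5+169.5)
f=lambda x,y:((x+.5)/4+214.5,(y+.5)/4+134.5)
print(tri(f(240,133),g(553,132)), atz("side",g(553,132),.074),atz("top",f(240,134),.074))
print("hub",tri(f(254,307),g(362,235)),atz("side",g(362,235),.08))
shot("top","t3.png",(255,140,300,185),12);shot("side","s3.png",(280,175,340,220),10)
```

```text
(array([0.68572322, 0.02558657, 0.07010062]), np.float64(0.002031088470504943)) [0.68110577 0.02221221 0.074     ] [0.68490024 0.02493204 0.074     ]
hub (array([0.5657144 , 0.01913174, 0.07503667]), np.float64(0.0018586617467008597)) [0.56115777 0.01474986 0.08      ]
```

View pics/t3.png

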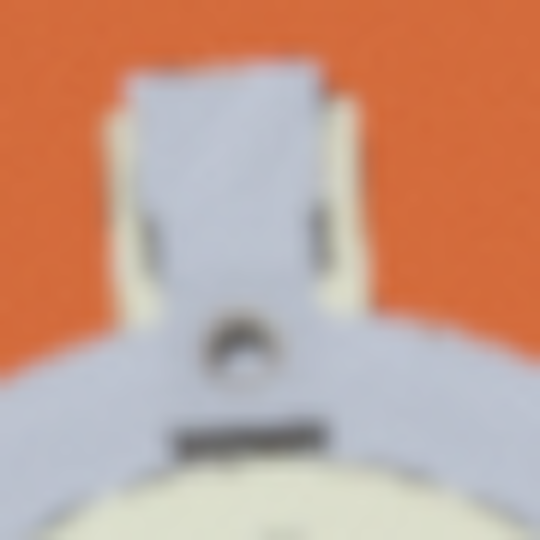

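View pics/s3.png

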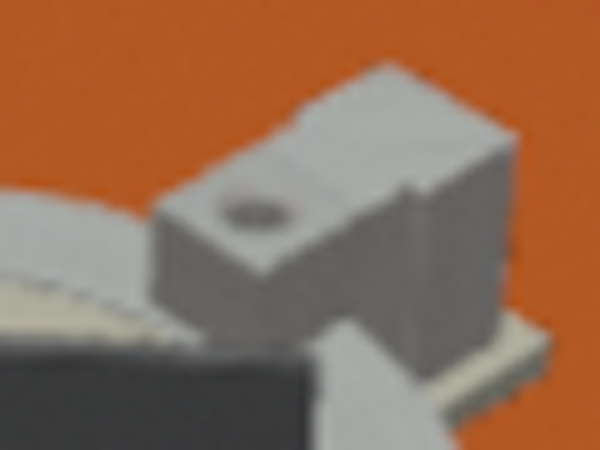

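```bash
python3 -m handwheel '[{"fingers":0,"delta_pos":[0,0,-1],"dr":[0,0,-6.5]},{"fingers":0,"delta_pos":[0,0,-1],"dr":[0,0,-6.5]},{"fingers":100,"delta_pos":[-3.6,-4.3,0],"dr":[0,0,0]},{"fingers":100,"delta_pos":[-3.6,-4.3,0],"dr":[0,0,0]},{"fingers":100,"delta_pos":[-3.6,-4.3,0],"dr":[0,0,0]},{"fingers":100,"delta_pos":[-3.6,-4.3,0],"dr":[0,0,0]}]'
```

```text
clock: 1.9
tool_pos: [0.2961, 0.487, 0.2511]
orientation: [179.9, -0.1, -178.9]
ft_force: [-0.1, 0.4, -0.0]
grip_width: 0.052
```

```bash
python3 -m handwheel '[{"fingers":100,"delta_pos":[-2.8,-4.8,0],"dr":[0,0,0]},{"fingers":100,"delta_pos":[-2.8,-4.8,0],"dr":[0,0,0]},{"fingers":100,"delta_pos":[-2.8,-4.8,0],"dr":[0,0,0]},{"fingers":100,"delta_pos":[-2.8,-4.8,0],"dr":[0,0,0]},{"fingers":100,"delta_pos":[-2.8,-4.8,0],"dr":[0,0,0]},{"fingers":100,"delta_pos":[-2.8,-4.8,0],"dr":[0,0,0]},{"fingers":100,"delta_pos":[-2.8,-4.8,0],"dr":[0,0,0]},{"fingers":100,"delta_pos":[-2.8,-4.8,0],"dr":[0,0,0]}]'
python3 -m handwheel '[{"fingers":100,"delta_pos":[0,-5.6,0],"dr":[0,0,0]},{"fingers":100,"delta_pos":[0,-5.6,0],"dr":[0,0,0]},{"fingers":100,"delta_pos":[0,-5.6,0],"dr":[0,0,0]},{"fingers":100,"delta_pos":[0,-5.6,0],"dr":[0,0,0]},{"fingers":100,"delta_pos":[0,-5.6,0],"dr":[0,0,0]},{"fingers":100,"delta_pos":[0,-5.6,0],"dr":[0,0,0]}]'; python3 -c "
from bench import *
print(get_state()['joints'])"
```

```text
clock: 2.9
tool_pos: [0.5351, 0.0944, 0.2524]
orientation: [179.6, 0.3, -178.9]
ft_force: [0.3, -1.1, 0.2]
grip_width: 0.0517
clock: 3.65
tool_pos: [0.544, -0.2515, 0.2515]
orientation: [179.6, 0.6, -178.8]
ft_force: [0.8, -0.3, 1.3]
grip_width: 0.052
[  3.04778833  19.24647499  23.47922491  98.60538111  -9.18058577
  63.5494373  120.6532354 ]
```

```bash
cat >> h.py <<'E'
def plan(x,y,z,yaw=180.):
    s=get_state(); r=R.from_euler("xyz",s["orientation"],degrees=True); t=R.from_euler("xyz",[180,0,yaw],degrees=True)
    print("clk",round(s["clock"],2),"pos",np.round(s["tool_pos"],4),"rpy",np.round(s["orientation"],2),"F",np.round(s["ft_force"],1),"w",round(s["grip_width"],4),"j",np.round(s["joints"]))
    print("delta cm",np.round(r.inv().apply(np.array([x,y,z])-s["tool_pos"])*100,2),"dr",np.round((r.inv()*t).as_rotvec(degrees=True),2))
E
python3 -m handwheel '[{"fingers":100,"delta_pos":[1.5,-4,0],"dr":[0,0,0]},{"fingers":100,"delta_pos":[1.5,-4,0],"dr":[0,0,0]},{"fingers":100,"delta_pos":[1.5,-4,3],"dr":[0,0,0]},{"fingers":100,"delta_pos":[0,0,0],"dr":[0,0,0]}]'
python3 -c "
from h import *
plan(.498,-.3706,.13)"
```

```text
clock: 4.15
tool_pos: [0.4987, -0.382, 0.2201]
orientation: [179.8, 0.7, -179.2]
ft_force: [-1.0, 0.4, 0.4]
grip_width: 0.052
clk 4.15 pos [ 0.4987 -0.382   0.2201] rpy [ 179.81    0.7  -179.21] F [-1.   0.4  0.4] w 0.052 j [ 15.  24.  25.  97. -12.  61. 135.]
delta cm [0.17 1.12 9.01] dr [0.19 0.69 0.79]
```

```bash
python3 -m handwheel '[{"fingers":100,"delta_pos":[0.2,1.1,3],"dr":[0.2,0.7,0.8]},{"fingers":100,"delta_pos":[0,0,3],"dr":[0,0,0]},{"fingers":100,"delta_pos":[0,0,3],"dr":[0,0,0]},{"fingers":100,"delta_pos":[0,0,0],"dr":[0,0,0]}]'
python3 -c "
from h import *
plan(.498,-.3706,.05)
shot('top','t4.png',(370,190,470,270),7);shot('side','s4.png',(330,280,440,400),5)"
```

```text
clock: 4.65
tool_pos: [0.5012, -0.3681, 0.1305]
orientation: [180.0, 0.3, -179.8]
ft_force: [-0.4, 0.1, 1.2]
grip_width: 0.0522
clk 4.65 pos [ 0.5012 -0.3681  0.1305] rpy [ 180.      0.32 -179.8 ] F [-0.4  0.1  1.2] w 0.0522 j [ 15.  29.  24. 102. -15.  51. 136.]
delta cm [ 0.37 -0.25  8.05] dr [0.   0.32 0.2 ]
```

View pics/s4.png

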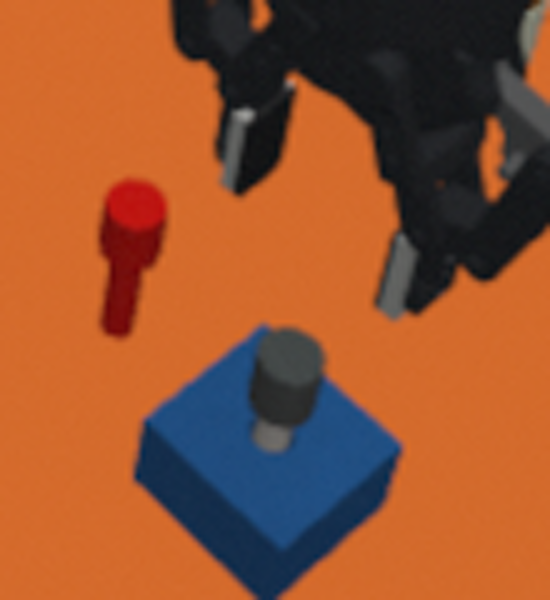

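View pics/t4.png

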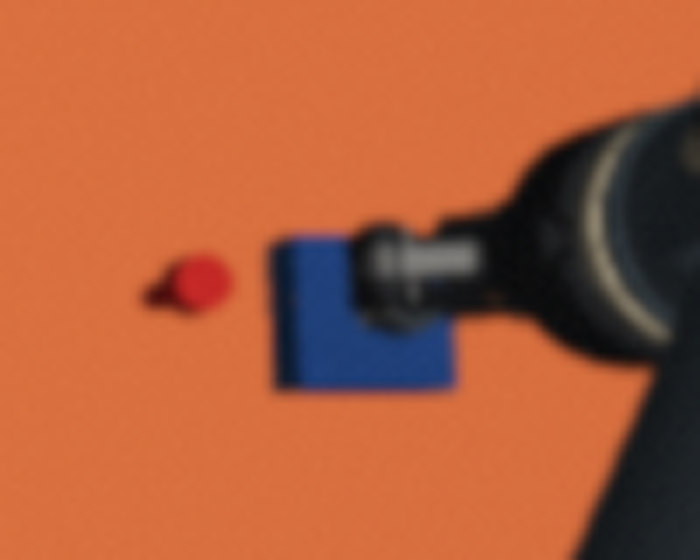

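```bash
python3 -m handwheel '[{"fingers":100,"delta_pos":[0.37,-0.25,2.5],"dr":[0,0.3,0.2]},{"fingers":100,"delta_pos":[0,0,2],"dr":[0,0,0]},{"fingers":100,"delta_pos":[0,0,0],"dr":[0,0,0]}]'
python3 -c "
from h import *
plan(.498,-.3706,.05)
for z in (0.13,.136,.142): print(proj('side',[.5012,-.3681,z]))
shot('side','s5.png',(330,280,440,400),5)"
```

```text
clock: 5.12
tool_pos: [0.5032, -0.3741, 0.0923]
orientation: [-179.5, 0.8, -179.9]
ft_force: [-0.7, 0.6, -0.3]
grip_width: 0.0518
clk 5.12 pos [ 0.5032 -0.3741  0.0923] rpy [-179.55    0.79 -179.94] F [-0.7  0.6 -0.3] w 0.0518 j [ 16.  32.  23. 104. -16.  47. 137.]
delta cm [0.58 0.38 4.22] dr [-0.45  0.79  0.06]
[392.17669043 328.68275268]
[392.77905798 326.24553514]
[393.38802477 323.78161664]
```

View pics/s5.png

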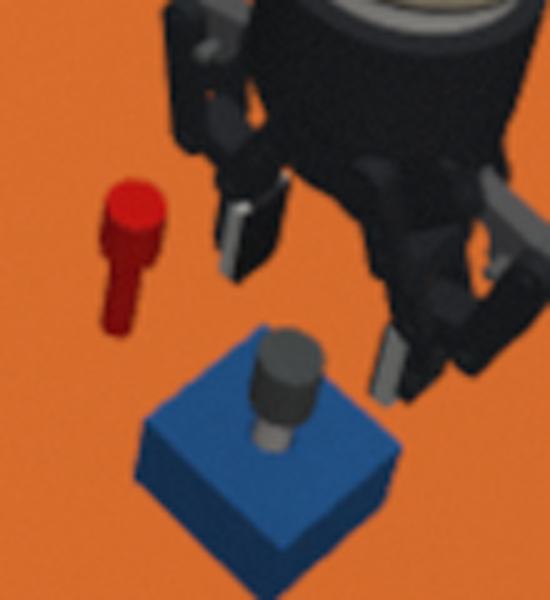

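```bash
python3 -m handwheel '[{"fingers":100,"delta_pos":[0.6,0.35,0],"dr":[-0.4,0.8,0]},{"fingers":100,"delta_pos":[0,0,0],"dr":[0,0,0]}]'
python3 -c "
from h import *
plan(.498,-.3706,.05)"
```

```text
clock: 5.42
tool_pos: [0.4983, -0.3716, 0.095]
orientation: [-179.8, 0.2, -179.9]
ft_force: [-0.3, -0.3, -0.4]
grip_width: 0.0518
clk 5.42 pos [ 0.4983 -0.3716  0.095 ] rpy [-179.82    0.18 -179.95] F [-0.3 -0.3 -0.4] w 0.0518 j [ 16.  31.  23. 104. -16.  48. 137.]
delta cm [0.05 0.12 4.5 ] dr [-0.18  0.18  0.05]
```

```bash
python3 -m handwheel '[{"fingers":100,"delta_pos":[0.1,0.1,1.5],"dr":[-0.2,0.2,0]},{"fingers":100,"delta_pos":[0.1,0.1,1.5],"dr":[0,0.2,0]},{"fingers":100,"delta_pos":[0.1,0,1.3],"dr":[0,0.2,0]},{"fingers":100,"delta_pos":[0,0,0],"dr":[0,0,0]}]'
python3 -c "
from h import *
plan(.498,-.3706,.05)"
```

```text
clock: 5.92
tool_pos: [0.4949, -0.369, 0.0486]
orientation: [179.9, -0.5, -179.9]
ft_force: [-0.5, -1.0, -0.1]
grip_width: 0.052
clk 5.92 pos [ 0.4949 -0.369   0.0486] rpy [ 179.92   -0.5  -179.93] F [-0.5 -1.  -0.1] w 0.052 j [ 17.  35.  21. 105. -17.  43. 138.]
delta cm [-0.31 -0.16 -0.14] dr [ 0.08 -0.5   0.07]
```

Correct x and the height, then grip.

```bash
python3 -m handwheel '[{"fingers":100,"delta_pos":[-0.3,-0.15,-0.3],"dr":[0,-0.5,0]},{"fingers":100,"delta_pos":[0,0,0],"dr":[0,0,0]}]'
python3 -c "
from h import *
plan(.498,-.3706,.052)"
python3 -m handwheel '[{"fingers":255,"delta_pos":[0,0,0],"dr":[0,0,0]},{"fingers":255,"delta_pos":[0,0,0],"dr":[0,0,0]},{"fingers":255,"delta_pos":[0,0,0],"dr":[0,0,0]},{"fingers":255,"delta_pos":[0,0,0],"dr":[0,0,0]},{"fingers":255,"delta_pos":[0,0,0],"dr":[0,0,0]}]'
python3 -c "
from h import *
plan(.498,-.3706,.052)
shot('side','s6.png',(330,280,440,400),5)"
```

```text
clock: 6.18
tool_pos: [0.4983, -0.3711, 0.0519]
orientation: [180.0, 0.0, -179.9]
ft_force: [0.3, -0.7, 0.2]
grip_width: 0.0522
clk 6.17 pos [ 0.4983 -0.3711  0.0519] rpy [ 1.7996e+02  5.0000e-02 -1.7995e+02] F [ 0.3 -0.7  0.2] w 0.0522 j [ 17.  35.  21. 105. -18.  43. 138.]
delta cm [ 0.03  0.05 -0.01] dr [0.04 0.05 0.05]
clock: 6.8
tool_pos: [0.4987, -0.3713, 0.0529]
orientation: [180.0, 0.1, -179.9]
ft_force: [-0.1, -0.5, -0.3]
grip_width: 0.019
clk 6.8 pos [ 0.4987 -0.3713  0.0529] rpy [ 1.7999e+02  1.4000e-01 -1.7995e+02] F [-0.1 -0.5 -0.3] w 0.019 j [ 17.  35.  21. 105. -18.  43. 138.]
delta cm [0.07 0.07 0.09] dr [0.01 0.14 0.05]
```

View pics/s6.png

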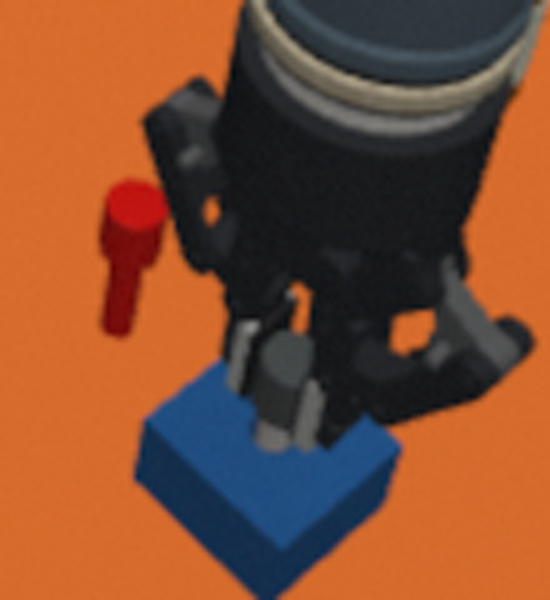

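```bash
python3 -m handwheel '[{"fingers":255,"delta_pos":[0,0,0],"dr":[0,0,0]},{"fingers":255,"delta_pos":[0,0,-1],"dr":[0,0,0]},{"fingers":255,"delta_pos":[0,0,-2],"dr":[0,0,0]},{"fingers":255,"delta_pos":[0,0,-2],"dr":[0,0,0]},{"fingers":255,"delta_pos":[0,0,0],"dr":[0,0,0]}]'
python3 -c "
from h import *
plan(.498,-.3706,.11)
shot('side','s7.png',(330,260,440,380),5)"
```

```text
clock: 7.48
tool_pos: [0.4991, -0.3719, 0.1073]
orientation: [-179.9, 0.2, -180.0]
ft_force: [0.5, 0.1, -0.7]
grip_width: 0.0193
clk 7.47 pos [ 0.4991 -0.3719  0.1073] rpy [-179.94    0.23 -179.96] F [ 0.5  0.1 -0.7] w 0.0193 j [ 16.  31.  23. 103. -15.  49. 137.]
delta cm [ 0.1   0.13 -0.27] dr [-0.06  0.23  0.04]
```

View pics/s7.png

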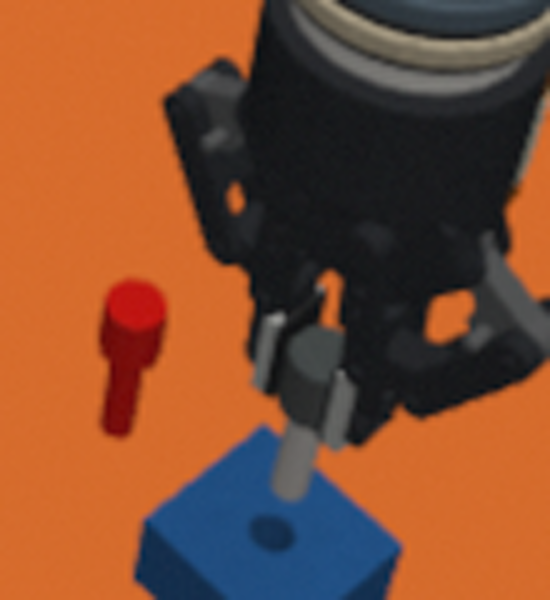

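```bash
python3 -m handwheel '[{"fingers":255,"delta_pos":[0,0,-4],"dr":[0,0,0]},{"fingers":255,"delta_pos":[0,1,-4],"dr":[0,0,0]},{"fingers":255,"delta_pos":[-2.2,4.7,0],"dr":[0,0,0]},{"fingers":255,"delta_pos":[-2.2,4.7,0],"dr":[0,0,0]},{"fingers":255,"delta_pos":[-2.2,4.7,0],"dr":[0,0,0]},{"fingers":255,"delta_pos":[-2.2,4.7,0],"dr":[0,0,0]},{"fingers":255,"delta_pos":[-2.2,4.7,0],"dr":[0,0,0]},{"fingers":255,"delta_pos":[-2.2,4.7,0],"dr":[0,0,0]},{"fingers":255,"delta_pos":[-2.2,4.7,0],"dr":[0,0,0]},{"fingers":255,"delta_pos":[0,0,0],"dr":[0,0,0]}]'
python3 -c "
from h import *
plan(.683,.0235,.16)"
```

```text
clock: 8.78
tool_pos: [0.6533, -0.0208, 0.1832]
orientation: [179.8, -0.4, 179.9]
ft_force: [-0.4, -0.0, -1.9]
grip_width: 0.0196
clk 8.78 pos [ 0.6533 -0.0208  0.1832] rpy [179.8   -0.44 179.86] F [-0.4 -0.  -1.9] w 0.0196 j [-16.  28.  21.  95. -11.  60.  98.]
delta cm [-2.98  4.43  2.31] dr [ 0.2  -0.44 -0.14]
```

```bash
python3 -m handwheel '[{"fingers":255,"delta_pos":[-1.5,2.2,1],"dr":[0.2,-0.4,0]},{"fingers":255,"delta_pos":[-1.4,2.2,0],"dr":[0,0,0]},{"fingers":255,"delta_pos":[0,0,0],"dr":[0,0,0]}]'
python3 -c "
from h import *
plan(.683,.0235,.145)"
python3 -m handwheel '[{"fingers":255,"delta_pos":[0,0,0],"dr":[0,0,0]}]'
python3 -c "
from h import *
plan(.683,.0235,.145)
shot('top','t8.png',(235,110,325,200),6);shot('side','s8.png',(260,130,360,220),6)"
```

```text
clock: 9.15
tool_pos: [0.6827, 0.0241, 0.1712]
orientation: [-179.9, -0.2, 179.8]
ft_force: [-0.4, 0.0, -0.5]
grip_width: 0.0188
clk 9.15 pos [0.6827 0.0241 0.1712] rpy [-179.92   -0.19  179.79] F [-0.4  0.  -0.5] w 0.0188 j [-19.  31.  20.  91. -12.  60.  94.]
delta cm [-0.04 -0.06  2.62] dr [-0.08 -0.19 -0.21]
clock: 9.28
tool_pos: [0.6824, 0.0228, 0.1711]
orientation: [-179.8, -0.2, 179.7]
ft_force: [0.0, -0.6, -0.5]
grip_width: 0.0194
clk 9.28 pos [0.6824 0.0228 0.1711] rpy [-179.85   -0.24  179.73] F [ 0.  -0.6 -0.5] w 0.0194 j [-19.  31.  20.  91. -12.  60.  94.]
delta cm [-0.07  0.07  2.61] dr [-0.15 -0.24 -0.27]
```

View pics/s8.png

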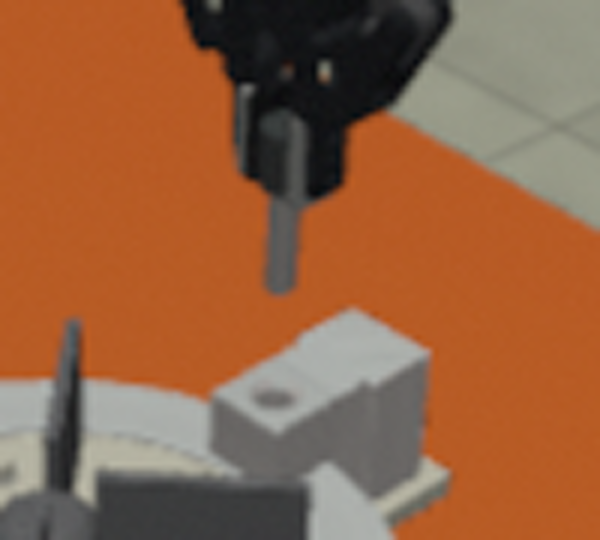

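View pics/t8.png

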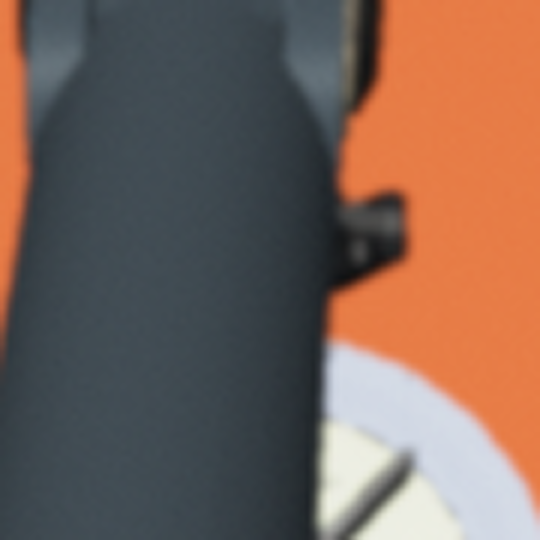

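```bash
python3 -c "
from h import *
print('pred pin end px',proj('side',[.6824,.0228,.124]),'seen',280.5/6+259.5,288.5/6+129.5)
print('pred guide',proj('side',[.683,.0235,.074]),'seen',273/6+259.5,397.5/6+129.5)
e=atz('side',(280.5/6+259.5,288.5/6+129.5),.124); g=atz('side',(273/6+259.5,397.5/6+129.5),.074); print(e,g,e-g)
"
```

```text
pred pin end px [306.16576455 177.96651083] seen 306.25 177.58333333333334
pred guide [305.42548461 195.43484573] seen 305.0 195.75
[0.68358436 0.0238058  0.124     ] [0.68140854 0.02323246 0.074     ] [0.00217582 0.00057333 0.05      ]
```

```bash
python3 -m handwheel '[{"fingers":255,"delta_pos":[0.15,0,2],"dr":[0,-0.2,0]},{"fingers":255,"delta_pos":[0,0,1.6],"dr":[0,0,0]},{"fingers":255,"delta_pos":[0,0,0],"dr":[0,0,0]}]'
python3 -c "
from h import *
plan(.681,.0227,.12)"
```

```text
clock: 9.75
tool_pos: [0.6808, 0.0197, 0.1356]
orientation: [-179.8, 0.1, 179.5]
ft_force: [-0.2, 0.2, -0.5]
grip_width: 0.019
clk 9.75 pos [0.6808 0.0197 0.1356] rpy [-1.7984e+02  9.0000e-02  1.7947e+02] F [-0.2  0.2 -0.5] w 0.019 j [-19.  33.  20.  93. -13.  56.  95.]
delta cm [-0.02  0.31  1.56] dr [-0.16  0.09 -0.53]
```

```bash
python3 -m handwheel '[{"fingers":255,"delta_pos":[0,0.35,0.8],"dr":[-0.2,0.1,-0.5]},{"fingers":255,"delta_pos":[0,0,0.5],"dr":[0,0,0]},{"fingers":255,"delta_pos":[0,0,0],"dr":[0,0,0]}]'
python3 -c "
from h import *
plan(.681,.0227,.12)
shot('side','s9.png',(260,130,360,220),6)"
```

```text
clock: 10.12
tool_pos: [0.6817, 0.023, 0.1231]
orientation: [179.9, 0.1, 180.0]
ft_force: [-0.1, -0.4, -0.6]
grip_width: 0.0193
clk 10.12 pos [0.6817 0.023  0.1231] rpy [1.7994e+02 1.1000e-01 1.7998e+02] F [-0.1 -0.4 -0.6] w 0.0193 j [-18.  34.  19.  94. -13.  54.  95.]
delta cm [ 0.07 -0.03  0.31] dr [ 0.06  0.11 -0.02]
```

View pics/s9.png

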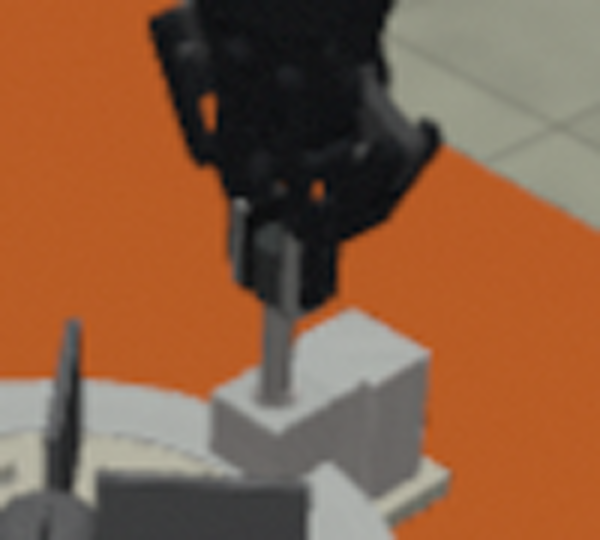

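The pin's tip is right over the hole mouth (crop about (277,402), against the hole at (273,397)). I'll lower it with force checks.

```bash
python3 -m handwheel '[{"fingers":255,"delta_pos":[0,0,0.5],"dr":[0,0,0]},{"fingers":255,"delta_pos":[0,0,0.5],"dr":[0,0,0]}]'
python3 -c "
from h import *
plan(.681,.0227,.12)"
```

```text
clock: 10.42
tool_pos: [0.6833, 0.0238, 0.1142]
orientation: [179.9, 0.3, -180.0]
ft_force: [1.6, 1.6, -0.4]
grip_width: 0.0191
clk 10.43 pos [0.6833 0.0238 0.1142] rpy [ 179.87    0.34 -180.  ] F [ 1.6  1.6 -0.4] w 0.0191 j [-18.  35.  19.  94. -13.  53.  95.]
delta cm [ 0.22 -0.11 -0.58] dr [0.13 0.34 0.  ]
```

```bash
python3 -m handwheel '[{"fingers":255,"delta_pos":[0,0,0.5],"dr":[0.1,0.3,0]},{"fingers":255,"delta_pos":[0,0,0.5],"dr":[0,0,0]},{"fingers":255,"delta_pos":[0,0,0.4],"dr":[0,0,0]}]'
python3 -c "
from h import *
plan(.683,.0237,.088)"
```

```text
clock: 10.8
tool_pos: [0.6834, 0.0243, 0.099]
orientation: [180.0, 0.0, -180.0]
ft_force: [0.4, 1.1, -0.2]
grip_width: 0.0189
clk 10.8 pos [0.6834 0.0243 0.099 ] rpy [ 1.7996e+02  2.0000e-02 -1.7996e+02] F [ 0.4  1.1 -0.2] w 0.0189 j [-18.  36.  19.  94. -14.  52.  96.]
delta cm [ 0.04 -0.06  1.1 ] dr [0.04 0.02 0.04]
```

```bash
python3 -m handwheel '[{"fingers":255,"delta_pos":[0,0,0.5],"dr":[0,0,0]},{"fingers":255,"delta_pos":[0,0,0.4],"dr":[0,0,0]},{"fingers":255,"delta_pos":[0,0,0],"dr":[0,0,0]}]'
python3 -c "
from h import *
plan(.683,.0237,.088)"
```

```text
clock: 11.18
tool_pos: [0.6834, 0.0245, 0.0888]
orientation: [180.0, 0.0, -180.0]
ft_force: [0.9, 0.6, -2.2]
grip_width: 0.0192
clk 11.18 pos [0.6834 0.0245 0.0888] rpy [ 179.95    0.   -179.96] F [ 0.9  0.6 -2.2] w 0.0192 j [-18.  36.  18.  95. -14.  51.  96.]
delta cm [ 0.04 -0.08  0.08] dr [0.05 0.   0.04]
```

```bash
python3 -m handwheel '[{"fingers":110,"delta_pos":[0,0,0],"dr":[0,0,0]},{"fingers":110,"delta_pos":[0,0,0],"dr":[0,0,0]},{"fingers":110,"delta_pos":[0,0,0],"dr":[0,0,0]},{"fingers":110,"delta_pos":[0,0,0],"dr":[0,0,0]},{"fingers":110,"delta_pos":[0,0,0],"dr":[0,0,0]},{"fingers":110,"delta_pos":[0,0,0],"dr":[0,0,0]}]'
python3 -c "
from h import *
plan(.683,.0237,.16)
shot('side','s10.png',(260,130,360,220),6)"
```

```text
clock: 11.92
tool_pos: [0.6829, 0.023, 0.0894]
orientation: [-180.0, -0.0, 180.0]
ft_force: [0.3, 0.3, 0.8]
grip_width: 0.0483
clk 11.93 pos [0.6829 0.023  0.0894] rpy [-1.7997e+02 -4.0000e-02  1.7999e+02] F [0.3 0.3 0.8] w 0.0483 j [-18.  36.  18.  95. -14.  51.  96.]
delta cm [-0.01  0.06 -7.06] dr [-0.03 -0.04 -0.01]
```

View pics/s10.png

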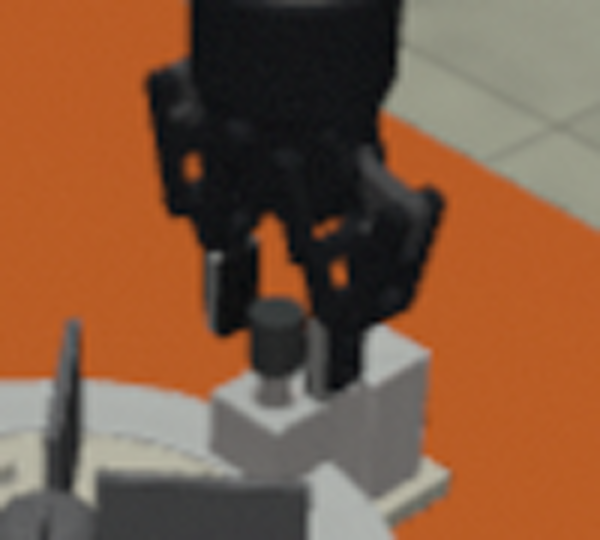

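The pin is riding upright in the guide with its shank showing (crop (275,390)), and it's released. I'll retreat straight up and look again.

```bash
python3 -m handwheel '[{"fingers":110,"delta_pos":[0,0,-2],"dr":[0,0,0]},{"fingers":110,"delta_pos":[0,0,-4],"dr":[0,0,0]},{"fingers":110,"delta_pos":[0,0,-5],"dr":[0,0,0]},{"fingers":255,"delta_pos":[4,-2,0],"dr":[0,0,5]},{"fingers":255,"delta_pos":[4,-2,0],"dr":[0,0,5]},{"fingers":255,"delta_pos":[4,-2,0],"dr":[0,0,5]},{"fingers":255,"delta_pos":[2,-2,0],"dr":[0,0,6]},{"fingers":255,"delta_pos":[0,0,0],"dr":[0,0,6]},{"fingers":255,"delta_pos":[0,0,0],"dr":[0,0,0]}]'
python3 -c "
from h import *
plan(.531,-.046,.16,153)
shot('side','s11.png',(200,130,360,270),5);shot('top','t11.png',(215,135,345,275),4)"
```

```text
clock: 13.1
tool_pos: [0.533, -0.0426, 0.2151]
orientation: [179.4, 0.7, 152.1]
ft_force: [0.8, 0.0, -0.6]
grip_width: -0.0003
clk 13.1 pos [ 0.533  -0.0426  0.2151] rpy [179.41   0.72 152.11] F [ 0.8  0.  -0.6] w -0.0003 j [-24.  15.  29. 110.  -9.  56.  71.]
delta cm [ 0.08 -0.45  5.51] dr [ 0.59  0.72 -0.89]
```

View pics/s11.png

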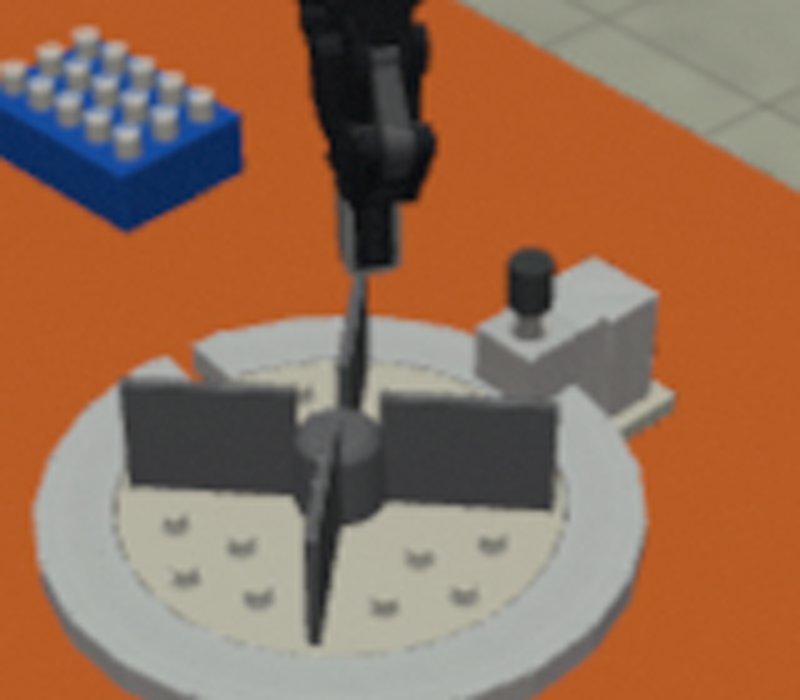

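View pics/t11.png

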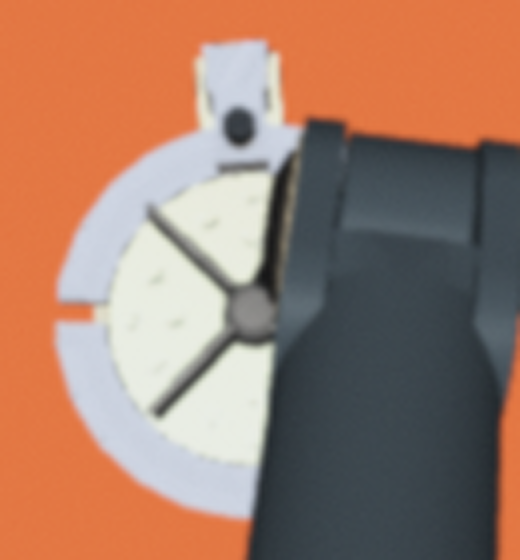

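```bash
python3 -m handwheel '[{"fingers":255,"delta_pos":[0.1,-0.45,2.5],"dr":[0.6,0.7,-0.9]},{"fingers":255,"delta_pos":[0,0,2],"dr":[0,0,0]},{"fingers":255,"delta_pos":[0,0,2],"dr":[0,0,0]},{"fingers":255,"delta_pos":[0,0,0],"dr":[0,0,0]}]'
python3 -c "
from h import *
plan(.531,-.046,.072,153)
shot('side','s12.png',(200,130,360,270),5)"
```

```text
clock: 13.7
tool_pos: [0.5332, -0.0451, 0.1494]
orientation: [180.0, 0.1, 153.5]
ft_force: [-0.2, 0.8, 0.9]
grip_width: -0.0003
clk 13.7 pos [ 0.5332 -0.0451  0.1494] rpy [1.7997e+02 1.4000e-01 1.5352e+02] F [-0.2  0.8  0.9] w -0.0003 j [-21.  20.  27. 113. -12.  49.  76.]
delta cm [ 0.18 -0.18  7.74] dr [0.03 0.14 0.52]
```

View pics/s12.png

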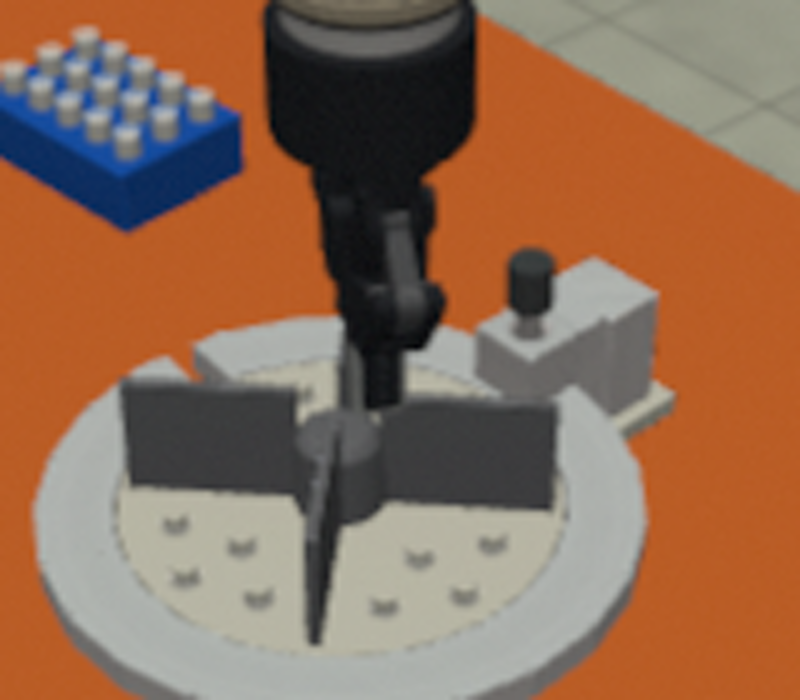

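```bash
python3 -m handwheel '[{"fingers":255,"delta_pos":[0,-0.2,2],"dr":[0,0.1,0.5]},{"fingers":255,"delta_pos":[0,0,2],"dr":[0,0,0]},{"fingers":255,"delta_pos":[0,0,2],"dr":[0,0,0]},{"fingers":255,"delta_pos":[0,0,0.6],"dr":[0,0,0]},{"fingers":255,"delta_pos":[0,0,0],"dr":[0,0,0]}]'
python3 -c "
from h import *
plan(.531,-.046,.072,153)
shot('side','s13.png',(200,130,360,270),5)"
```

```text
clock: 14.38
tool_pos: [0.5396, -0.0468, 0.0886]
orientation: [179.6, 0.7, 153.2]
ft_force: [0.9, 0.2, 0.9]
grip_width: 0.0001
clk 14.38 pos [ 0.5396 -0.0468  0.0886] rpy [179.57   0.72 153.22] F [0.9 0.2 0.9] w 0.0001 j [-19.  26.  25. 116. -16.  41.  79.]
delta cm [ 0.82 -0.33  1.64] dr [0.43 0.72 0.22]
```

View pics/s13.png

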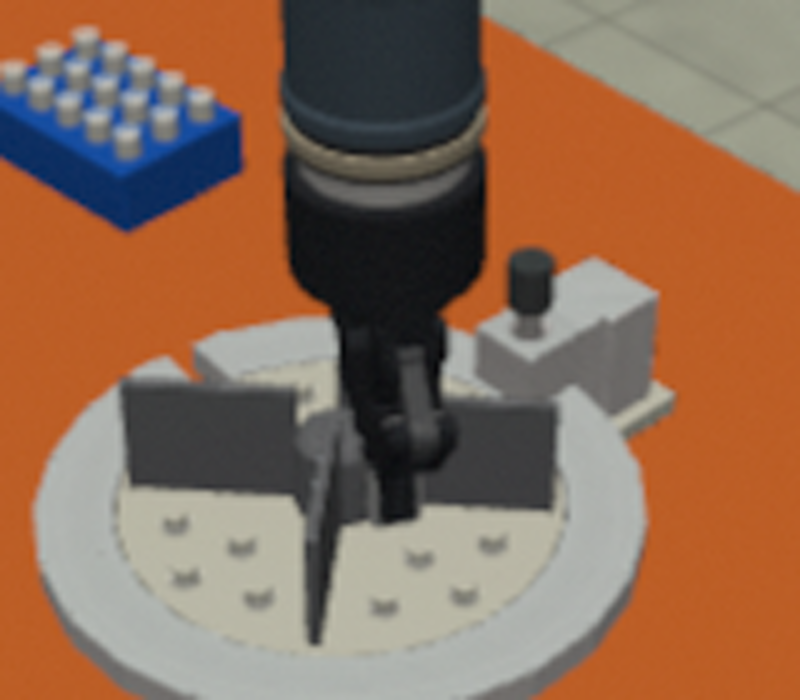

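```bash
python3 -m handwheel '[{"fingers":255,"delta_pos":[0.5,-0.3,1.0],"dr":[0.4,0.7,0.2]},{"fingers":255,"delta_pos":[0,0,0],"dr":[0,0,0]}]'
python3 -c "
from h import *
plan(.531,-.046,.078,153)"
```

```text
clock: 14.68
tool_pos: [0.5346, -0.0472, 0.0794]
orientation: [179.9, 0.1, 153.0]
ft_force: [0.7, 0.9, -0.3]
grip_width: -0.0
clk 14.68 pos [ 0.5346 -0.0472  0.0794] rpy [1.7991e+02 1.2000e-01 1.5302e+02] F [ 0.7  0.9 -0.3] w -0.0 j [-19.  26.  25. 116. -16.  41.  79.]
delta cm [ 0.38 -0.05  0.14] dr [0.09 0.12 0.02]
```

```bash
cat >> h.py <<'E'
def pol(cx=.563,cy=.0165):
    s=get_state(); p=s["tool_pos"]; d=p[:2]-[cx,cy]; az=np.degrees(np.arctan2(d[1],d[0]))%360
    t=np.array([np.sin(np.radians(az)),-np.cos(np.radians(az))]); u=np.array([np.cos(np.radians(az)),np.sin(np.radians(az))])
    f=s["ft_force"]
    print("clk %.2f r %.1f az %.1f z %.4f yawerr %.1f Fpush %.1f Frad %.1f Fz %.1f rp %s j7 %.0f"%(s["clock"],1e3*np.hypot(*d),az,p[2],(s["orientation"][2]-(az-90)+180)%360-180,-f[:2]@t,f[:2]@u,f[2],np.round((s["orientation"][:2]+180+90)%180-90,1),s["joints"][6]))
E
python3 -m handwheel '[{"fingers":255,"delta_pos":[0.2,0,0.1],"dr":[0,0,1.5]},{"fingers":255,"delta_pos":[0.2,0,0],"dr":[0,0,1.5]},{"fingers":255,"delta_pos":[0.2,0,0],"dr":[0,0,1.5]},{"fingers":255,"delta_pos":[0.2,0,0],"dr":[0,0,1.5]},{"fingers":255,"delta_pos":[0.2,0,0],"dr":[0,0,1.5]},{"fingers":255,"delta_pos":[0.2,0,0],"dr":[0,0,1.5]}]'; python3 -c "
from h import *
pol()"
```

```text
clock: 15.42
tool_pos: [0.524, -0.0406, 0.0789]
orientation: [179.8, 0.1, 143.4]
ft_force: [0.9, -0.6, -0.1]
grip_width: 0.0002
clk 15.43 r 69.1 az 235.7 z 0.0789 yawerr -2.3 Fpush 1.1 Frad -0.0 Fz -0.1 rp [-0.2  0.1] j7 71
```

```bash
python3 -m handwheel '[{"fingers":255,"delta_pos":[0.2,0,0],"dr":[0,0,1.2]},{"fingers":255,"delta_pos":[0.2,0,0],"dr":[0,0,1.2]},{"fingers":255,"delta_pos":[0.2,0,0],"dr":[0,0,1.2]},{"fingers":255,"delta_pos":[0.2,0,0],"dr":[0,0,1.2]}]'; python3 -c "
from h import *
pol()
shot('side','s14.png',(200,130,360,270),5)"
```

```text
clock: 15.92
tool_pos: [0.5195, -0.0377, 0.0792]
orientation: [179.8, 0.5, 138.2]
ft_force: [2.5, -2.7, -2.0]
grip_width: -0.0002
clk 15.93 r 69.5 az 231.3 z 0.0792 yawerr -3.1 Fpush 3.7 Frad 0.5 Fz -2.0 rp [-0.2  0.5] j7 66
```

View pics/s14.png

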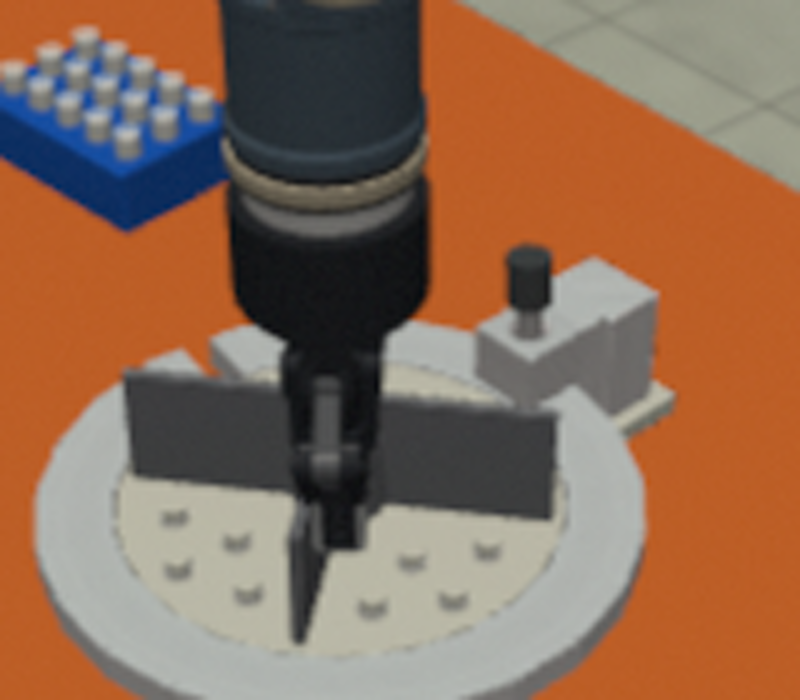

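```bash
python3 -m handwheel '[{"fingers":255,"delta_pos":[0.27,0,0],"dr":[0,0.3,1.4]},{"fingers":255,"delta_pos":[0.27,0,0],"dr":[0,0,1.5]},{"fingers":255,"delta_pos":[0.27,0,0],"dr":[0,0,1.5]},{"fingers":255,"delta_pos":[0.27,0,0],"dr":[0,0,1.5]},{"fingers":255,"delta_pos":[0.27,0,0],"dr":[0,0,1.5]},{"fingers":255,"delta_pos":[0.27,0,0],"dr":[0,0,1.5]},{"fingers":255,"delta_pos":[0.27,0,0],"dr":[0,0,1.5]},{"fingers":255,"delta_pos":[0.27,0,0],"dr":[0,0,1.5]}]'; python3 -c "
from h import *
pol()"
```

```text
clock: 16.98
tool_pos: [0.5045, -0.0206, 0.0794]
orientation: [179.7, 0.2, 125.4]
ft_force: [2.6, -2.1, -1.5]
grip_width: -0.0002
clk 16.98 r 69.3 az 212.4 z 0.0794 yawerr 3.0 Fpush 3.2 Frad -1.1 Fz -1.5 rp [-0.3  0.2] j7 54
```

```bash
python3 -m handwheel '[{"fingers":255,"delta_pos":[0.25,0,0],"dr":[0,0.2,2.8]},{"fingers":255,"delta_pos":[0.25,0,0],"dr":[0,0,2.8]},{"fingers":255,"delta_pos":[0.25,0,0],"dr":[0,0,2.6]},{"fingers":255,"delta_pos":[0.25,0,0],"dr":[0,0,2.6]},{"fingers":255,"delta_pos":[0.25,0,0],"dr":[0,0,2.6]},{"fingers":255,"delta_pos":[0.25,0,0],"dr":[0,0,2.6]},{"fingers":255,"delta_pos":[0.25,0,0],"dr":[0,0,2.6]},{"fingers":255,"delta_pos":[0.25,0,0],"dr":[0,0,2.6]}]'; python3 -c "
from h import *
pol()
shot('side','s15.png',(200,130,360,270),5)"
```

```text
clock: 17.98
tool_pos: [0.4941, -0.0027, 0.0794]
orientation: [179.8, -0.1, 103.0]
ft_force: [2.9, -4.0, -1.1]
grip_width: 0.0
clk 17.98 r 71.6 az 195.6 z 0.0794 yawerr -2.6 Fpush 4.7 Frad -1.8 Fz -1.1 rp [-0.2 -0.1] j7 33
```

View pics/s15.png

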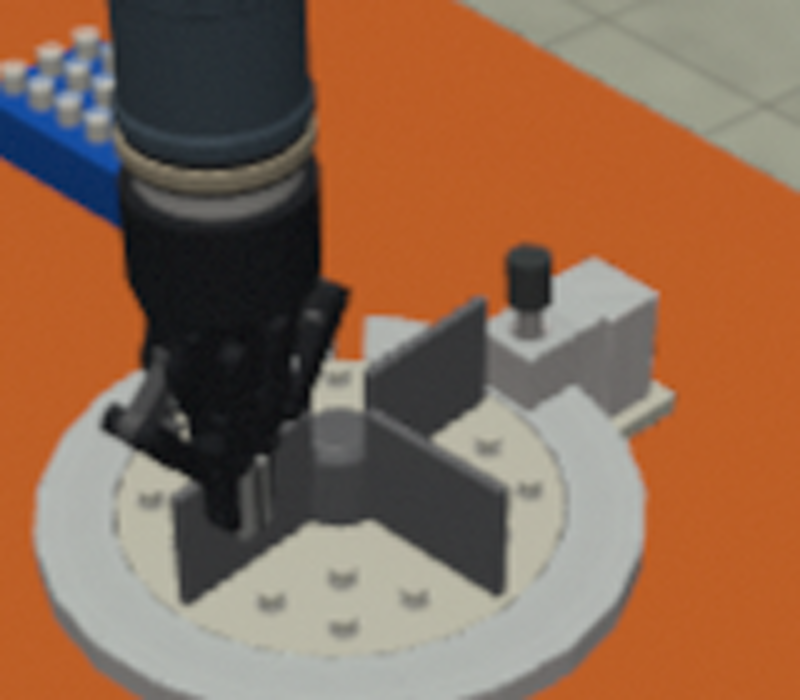

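```bash
python3 -m handwheel '[{"fingers":255,"delta_pos":[0.25,0.05,0],"dr":[0,0,1.8]},{"fingers":255,"delta_pos":[0.25,0.05,0],"dr":[0,0,2]},{"fingers":255,"delta_pos":[0.25,0,0],"dr":[0,0,2]},{"fingers":255,"delta_pos":[0.25,0,0],"dr":[0,0,2]},{"fingers":255,"delta_pos":[0.25,0,0],"dr":[0,0,2]},{"fingers":255,"delta_pos":[0.25,0,0],"dr":[0,0,2]},{"fingers":255,"delta_pos":[0.25,0,0],"dr":[0,0,2]}]'; python3 -c "
from h import *
pol()"
```

```text
clock: 18.9
tool_pos: [0.4905, 0.0158, 0.0793]
orientation: [-179.9, -0.2, 88.2]
ft_force: [0.1, -2.9, 1.7]
grip_width: 0.0001
clk 18.90 r 72.5 az 180.6 z 0.0793 yawerr -2.4 Fpush 2.9 Frad -0.0 Fz 1.7 rp [ 0.1 -0.2] j7 19
```

```bash
python3 -m handwheel '[{"fingers":255,"delta_pos":[0.22,0.05,0],"dr":[0,0,1.6]},{"fingers":255,"delta_pos":[0.22,0.05,0],"dr":[0,0,1.6]},{"fingers":255,"delta_pos":[0.22,0.05,0],"dr":[0,0,1.6]},{"fingers":255,"delta_pos":[0.22,0.05,0],"dr":[0,0,1.6]},{"fingers":255,"delta_pos":[0.22,0.05,0],"dr":[0,0,1.6]}]'; python3 -c "
from h import *
pol()
shot('side','s16.png',(200,130,360,270),5)
shot('top','t16.png',(215,135,345,275),4)"
```

```text
clock: 19.52
tool_pos: [0.4915, 0.0277, 0.0787]
orientation: [-179.5, -0.2, 79.6]
ft_force: [-2.0, -2.7, 2.4]
grip_width: -0.0
clk 19.52 r 72.4 az 171.1 z 0.0787 yawerr -1.4 Fpush 3.0 Frad 1.6 Fz 2.4 rp [ 0.5 -0.2] j7 11
```

View pics/s16.png

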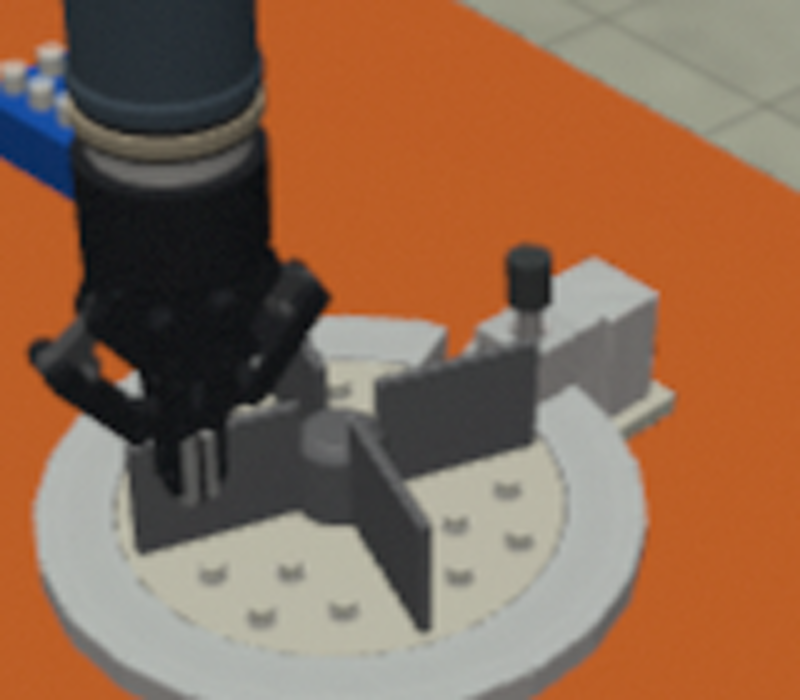

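View pics/t16.png

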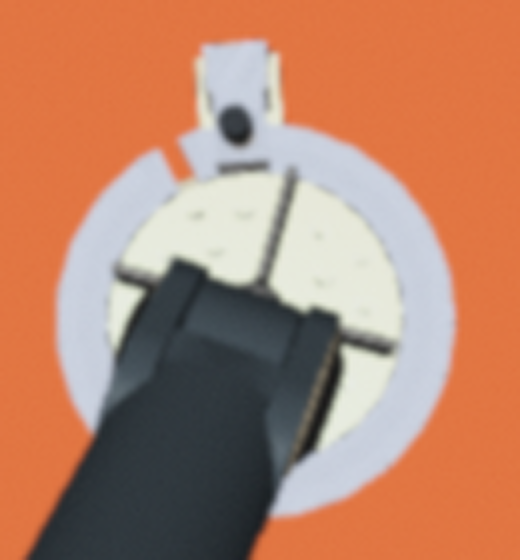

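```bash
python3 -m handwheel '[{"fingers":255,"delta_pos":[0.16,0.05,0],"dr":[0,0,1.4]},{"fingers":255,"delta_pos":[0.16,0.05,0],"dr":[0,0,1.4]},{"fingers":255,"delta_pos":[0.16,0.05,0],"dr":[0,0,1.4]},{"fingers":255,"delta_pos":[0.16,0.05,0],"dr":[0,0,1.4]},{"fingers":255,"delta_pos":[0.16,0.05,0],"dr":[0,0,1.4]},{"fingers":255,"delta_pos":[0.16,0.05,0],"dr":[0,0,1.4]},{"fingers":255,"delta_pos":[0.16,0.05,0],"dr":[0,0,1.4]}]'; python3 -c "
from h import *
pol()"
```

```text
clock: 20.5
tool_pos: [0.4956, 0.0392, 0.0777]
orientation: [-179.1, -0.1, 69.3]
ft_force: [-3.8, -3.1, 0.3]
grip_width: -0.0002
clk 20.50 r 71.1 az 161.4 z 0.0777 yawerr -2.1 Fpush 4.1 Frad 2.6 Fz 0.3 rp [ 0.9 -0.1] j7 2
```

```bash
python3 -m handwheel '[{"fingers":255,"delta_pos":[0.16,0.03,-0.05],"dr":[-0.5,0,1.2]},{"fingers":255,"delta_pos":[0.16,0.03,0],"dr":[-0.4,0,1.2]},{"fingers":255,"delta_pos":[0.16,0.03,0],"dr":[0,0,1.2]},{"fingers":255,"delta_pos":[0.15,0.03,0],"dr":[0,0,1.2]}]'; python3 -c "
from h import *
pol()"
```

```text
clock: 21.0
tool_pos: [0.4984, 0.0454, 0.0777]
orientation: [-180.0, -0.0, 64.2]
ft_force: [-4.1, -1.4, 0.5]
grip_width: -0.0001
clk 21.00 r 70.8 az 155.9 z 0.0777 yawerr -1.7 Fpush 2.9 Frad 3.2 Fz 0.5 rp [ 0. -0.] j7 -3
```

```bash
python3 -m handwheel '[{"fingers":255,"delta_pos":[0.15,0,0],"dr":[0,0,1.1]},{"fingers":255,"delta_pos":[0.15,0,0],"dr":[0,0,1.1]},{"fingers":255,"delta_pos":[0.15,0,0],"dr":[0,0,1.1]}]'; python3 -c "
from h import *
pol()
shot('side','s17.png',(200,130,360,270),5)
shot('top','t17.png',(215,135,345,275),4)"
```

```text
clock: 21.38
tool_pos: [0.5007, 0.0502, 0.0777]
orientation: [-180.0, -0.1, 60.7]
ft_force: [-3.7, -0.9, -0.0]
grip_width: 0.0001
clk 21.38 r 70.8 az 151.6 z 0.0777 yawerr -0.9 Fpush 2.6 Frad 2.8 Fz -0.0 rp [ 0.  -0.1] j7 -6
```

View pics/t17.png

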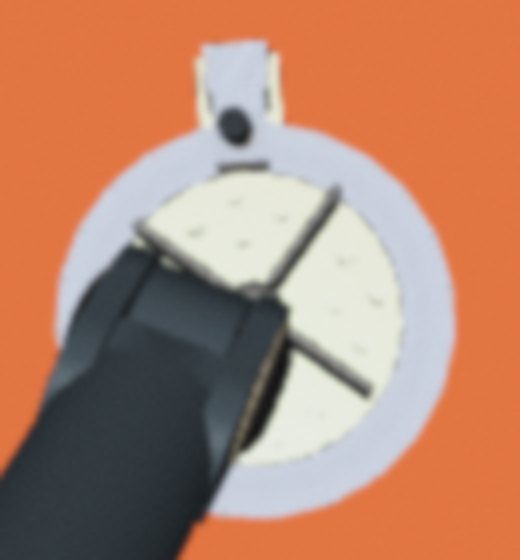

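View pics/s17.png

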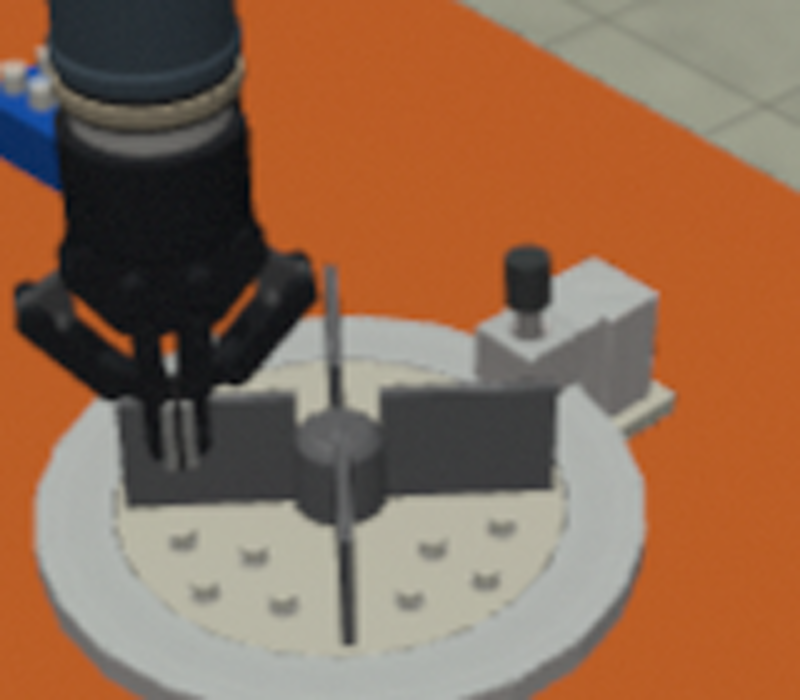

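```bash
for i in 1; do python3 -m handwheel '[{"fingers":255,"delta_pos":[0.13,0,0],"dr":[0,0,1.0]},{"fingers":255,"delta_pos":[0.13,0,0],"dr":[0,0,1.0]}]'; done; python3 -c "
from h import *
pol()
print([np.round(r['pixel'],1) for r in trace('side','pin_head')[:2]])"
```

```text
clock: 21.72
tool_pos: [0.5033, 0.053, 0.078]
orientation: [179.9, -0.1, 58.6]
ft_force: [-3.0, -1.1, -0.5]
grip_width: -0.0
clk 21.73 r 70.0 az 148.5 z 0.0780 yawerr 0.1 Fpush 2.5 Frad 2.0 Fz -0.5 rp [-0.1 -0.1] j7 -8
[array([328.5, 351.9]), array([186. , 305.2])]
```

```bash
python3 -m handwheel '[{"fingers":255,"delta_pos":[0.13,0,0],"dr":[0,0,1.0]},{"fingers":255,"delta_pos":[0.13,0,0],"dr":[0,0,1.0]}]'; python3 -c "
from h import *
pol()
shot('side','s18.png',(260,150,360,240),5)"
```

```text
clock: 22.02
tool_pos: [0.504, 0.0545, 0.0779]
orientation: [180.0, -0.0, 56.5]
ft_force: [-6.4, -4.6, 3.1]
grip_width: -0.0001
clk 22.02 r 70.2 az 147.2 z 0.0779 yawerr -0.8 Fpush 7.4 Frad 2.9 Fz 3.1 rp [-0. -0.] j7 -10
```

View pics/s18.png

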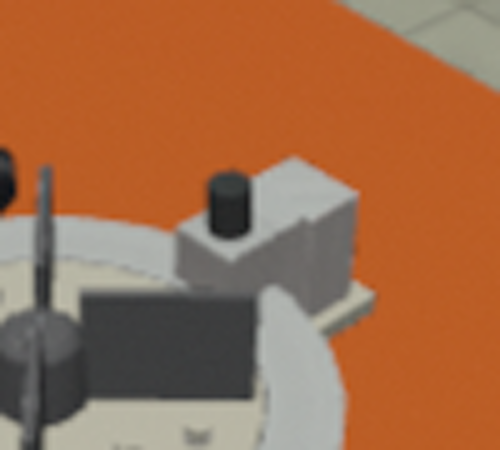

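```bash
python3 -c "
from h import *
for z in (.099,.113): print(z,(proj('side',[.682,.0235,z])-[259.5,149.5])*5)
"; python3 -m handwheel '[{"fingers":255,"delta_pos":[0.1,0,0],"dr":[0,0,0]}]';python3 -c "
from h import *
pol()"
```

```text
0.099 [229.81253197 186.90778318]
0.113 [230.82425981 161.91953416]
clock: 22.2
tool_pos: [0.5039, 0.0544, 0.0779]
orientation: [180.0, 0.1, 56.3]
ft_force: [-3.9, -2.6, 1.4]
grip_width: -0.0002
clk 22.20 r 70.2 az 147.3 z 0.0779 yawerr -0.9 Fpush 4.2 Frad 1.9 Fz 1.4 rp [-0.   0.1] j7 -10
```

```bash
python3 -m handwheel '[{"fingers":255,"delta_pos":[0.16,0,0],"dr":[0,0,0]}]';python3 -c "
from h import *
pol()"; python3 -m handwheel '[{"fingers":255,"delta_pos":[0.16,0,0],"dr":[0,0,0]}]';python3 -c "
from h import *
pol()"
```

```text
clock: 22.32
tool_pos: [0.5039, 0.0545, 0.0779]
orientation: [-180.0, 0.2, 56.2]
ft_force: [-5.8, -4.5, 2.5]
grip_width: -0.0
clk 22.32 r 70.2 az 147.3 z 0.0779 yawerr -1.0 Fpush 6.9 Frad 2.5 Fz 2.5 rp [0.  0.2] j7 -10
clock: 22.45
tool_pos: [0.5039, 0.0545, 0.078]
orientation: [-179.9, 0.3, 56.1]
ft_force: [-6.4, -4.0, 2.7]
grip_width: -0.0002
clk 22.45 r 70.3 az 147.3 z 0.0780 yawerr -1.1 Fpush 6.8 Frad 3.2 Fz 2.7 rp [0.1 0.3] j7 -10
```

```bash
python3 -m handwheel '[{"fingers":255,"delta_pos":[0.16,0,0],"dr":[0,0,0]},{"fingers":255,"delta_pos":[0.16,0,0],"dr":[0,0,0]},{"fingers":255,"delta_pos":[0.16,0,0],"dr":[0,0,0]},{"fingers":255,"delta_pos":[0.16,0,0],"dr":[0,0,0]}]';python3 -c "
from h import *
pol()"; python3 -m handwheel '[{"fingers":255,"delta_pos":[0.16,0,0],"dr":[0,0,0]},{"fingers":255,"delta_pos":[0.16,0,0],"dr":[0,0,0]},{"fingers":255,"delta_pos":[0.16,0,0],"dr":[0,0,0]},{"fingers":255,"delta_pos":[0.16,0,0],"dr":[0,0,0]},{"fingers":255,"delta_pos":[0.16,0,0],"dr":[0,0,0]},{"fingers":255,"delta_pos":[0.16,0,0],"dr":[0,0,0]}]';python3 -c "
from h import *
pol()
shot('side','s19.png',(260,150,360,240),6)"
```

```text
clock: 22.95
tool_pos: [0.5037, 0.0545, 0.0781]
orientation: [-179.7, 0.7, 55.7]
ft_force: [-6.1, -3.1, 1.7]
grip_width: -0.0001
clk 22.95 r 70.4 az 147.3 z 0.0781 yawerr -1.6 Fpush 5.9 Frad 3.4 Fz 1.7 rp [0.3 0.7] j7 -11
clock: 23.7
tool_pos: [0.5035, 0.0545, 0.0782]
orientation: [-179.5, 1.4, 55.1]
ft_force: [-5.9, -3.6, 2.9]
grip_width: -0.0003
clk 23.70 r 70.6 az 147.4 z 0.0782 yawerr -2.3 Fpush 6.2 Frad 3.0 Fz 2.9 rp [0.5 1.4] j7 -12
```

View pics/s19.png

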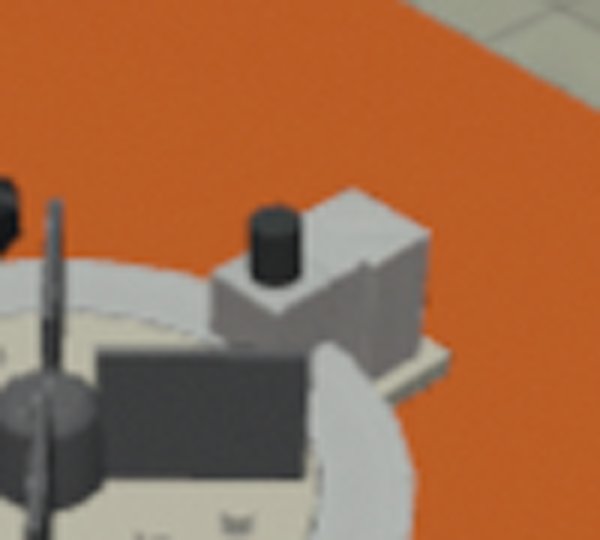

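The carousel is locked and was pressed with about 7 N. I'll ease off and check whether the pin sinks any further, in case it was pinched.

```bash
python3 -m handwheel '[{"fingers":255,"delta_pos":[-0.1,0,0],"dr":[-0.4,-1.2,0]},{"fingers":255,"delta_pos":[-0.2,0,0],"dr":[0,0,0]},{"fingers":255,"delta_pos":[0,0,0],"dr":[0,0,0]}]';python3 -c "
from h import *
pol()
shot('side','s20.png',(260,150,360,240),6)
a=cv2.imread('pics/s19.png');b=cv2.imread('pics/s20.png')
for im in (a,b):
    g=cv2.cvtColor(im,cv2.COLOR_BGR2GRAY); m=(g[180:310,235:315]<60); ys,xs=np.nonzero(m); print(ys.min()+180,ys.max()+180,xs.min()+235,xs.max()+235,ys.mean()+180)
"
```

```text
clock: 24.12
tool_pos: [0.5046, 0.0528, 0.0792]
orientation: [179.9, 2.5, 55.1]
ft_force: [-0.4, -1.2, -0.3]
grip_width: -0.0001
clk 24.12 r 68.7 az 148.1 z 0.0792 yawerr -3.1 Fpush 1.2 Frad -0.3 Fz -0.3 rp [-0.1  2.5] j7 -13
213 284 251 298 252.92119357306808
213 284 251 299 252.75199392328142
```

View pics/s20.png

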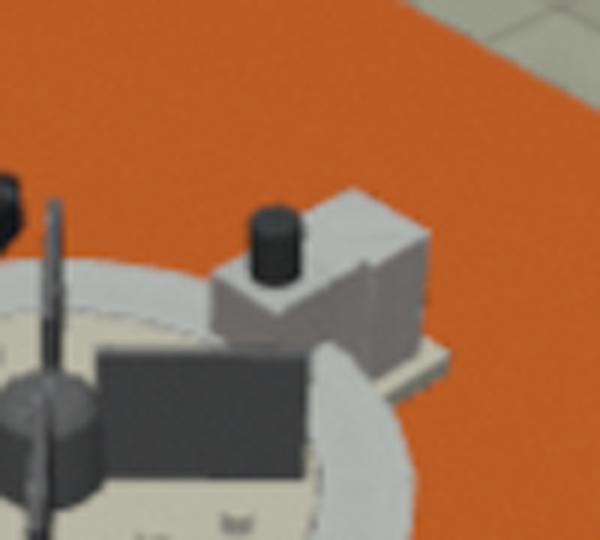

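The pin didn't move on easing, so it wasn't pinched. To make sure the press is steady, I'll press once more and hold the last target while sampling the force.

```bash
python3 -c "
from h import *
plan(.5046,.0528,.079,57)"; python3 -m handwheel '[{"fingers":255,"delta_pos":[0,0,0],"dr":[-1,-2,0]},{"fingers":255,"delta_pos":[0,0,0],"dr":[0,0,0]}]';python3 -c "
from h import *
pol();plan(.5046,.0528,.079,57)"
```

```text
clk 24.18 pos [0.5044 0.0528 0.0791] rpy [179.87   2.47  55.1 ] F [0.3 0.2 0.9] w 0.0001 j [-51.  32.  53. 120. -33.  46. -13.]
delta cm [0.01 0.01 0.01] dr [ 0.08  2.47 -1.9 ]
clock: 24.42
tool_pos: [0.5048, 0.0519, 0.0795]
orientation: [178.7, 4.6, 55.0]
ft_force: [-1.9, -1.6, 0.4]
grip_width: 0.0003
clk 24.43 r 68.1 az 148.7 z 0.0795 yawerr -3.6 Fpush 2.4 Frad 0.8 Fz 0.4 rp [-1.3  4.6] j7 -15
clk 24.43 pos [0.5048 0.0519 0.0795] rpy [178.74   4.61  55.02] F [-1.9 -1.6  0.4] w 0.0003 j [-53.  34.  54. 119. -32.  46. -15.]
delta cm [ 0.06 -0.07  0.04] dr [ 1.18  4.63 -1.92]
```

Wrong sign on that tilt correction. Fixing it now with the planned values.

```bash
python3 -m handwheel '[{"fingers":255,"delta_pos":[-0.1,0,0],"dr":[1.2,4.6,-1.9]},{"fingers":255,"delta_pos":[0,0,0],"dr":[0,0,0]}]';python3 -c "
from h import *
pol();plan(.5046,.0528,.079,57)"
```

```text
clock: 24.68
tool_pos: [0.5046, 0.0515, 0.0794]
orientation: [180.0, -0.0, 57.0]
ft_force: [0.3, 0.2, -0.5]
grip_width: 0.0002
clk 24.68 r 68.1 az 149.1 z 0.0794 yawerr -2.1 Fpush -0.4 Frad -0.1 Fz -0.5 rp [-0. -0.] j7 -9
clk 24.68 pos [0.5046 0.0515 0.0794] rpy [ 1.7999e+02 -2.0000e-02  5.7020e+01] F [ 0.3  0.2 -0.5] w 0.0002 j [-49.  31.  51. 121. -35.  44.  -9.]
delta cm [ 0.11 -0.07  0.04] dr [ 0.01 -0.02  0.02]
```

```bash
python3 -m handwheel '[{"fingers":255,"delta_pos":[0.13,0,0],"dr":[0,0,0]},{"fingers":255,"delta_pos":[0.13,0,0],"dr":[0,0,0]}]';python3 -c "
from h import *
pol()"; python3 -m handwheel '[{"fingers":255,"delta_pos":[0.15,0,0],"dr":[0,0,0]},{"fingers":255,"delta_pos":[0.15,0,0],"dr":[0,0,0]}]';python3 -c "
from h import *
pol()"
```

```text
clock: 24.92
tool_pos: [0.5054, 0.0532, 0.0792]
orientation: [-180.0, 0.2, 57.1]
ft_force: [-3.5, -6.8, 4.2]
grip_width: 0.0
clk 24.93 r 68.4 az 147.5 z 0.0792 yawerr -0.4 Fpush 7.6 Frad -0.7 Fz 4.2 rp [0.  0.2] j7 -10
clock: 25.18
tool_pos: [0.5053, 0.0531, 0.0791]
orientation: [-180.0, 0.6, 57.0]
ft_force: [-5.1, -5.9, 5.8]
grip_width: 0.0001
clk 25.18 r 68.3 az 147.6 z 0.0791 yawerr -0.6 Fpush 7.7 Frad 1.2 Fz 5.8 rp [0.  0.6] j7 -10
```

```bash
python3 -c "
from h import *
for i in range(24):
    camera('side'); f=get_state()['ft_force']
    print(round(float(np.linalg.norm(f)),1),end=' ')
pol()"
```

```text
9.0 7.6 7.8 8.8 8.6 7.8 8.3 7.3 8.3 7.7 8.1 7.8 8.3 8.3 8.8 9.0 8.3 8.5 8.8 8.0 8.6 8.3 8.7 8.6 clk 26.38 r 68.3 az 147.6 z 0.0791 yawerr -0.6 Fpush 7.2 Frad 1.3 Fz 4.6 rp [0.  0.6] j7 -10
```

That gave a steady 8 N or so for 1.2 s. Now I'll back off, lift clear and look.

```bash
python3 -m handwheel '[{"fingers":255,"delta_pos":[-0.2,0,0],"dr":[0,0,0]},{"fingers":255,"delta_pos":[-0.6,0,0],"dr":[0,0,0]},{"fingers":255,"delta_pos":[-0.3,0,0],"dr":[0,0,0]}]';python3 -c "
from h import *
pol()"; python3 -m handwheel '[{"fingers":255,"delta_pos":[0,0,-2],"dr":[0,0,0]},{"fingers":255,"delta_pos":[0,0,-3],"dr":[0,0,0]},{"fingers":255,"delta_pos":[0,0,-5],"dr":[0,0,0]},{"fingers":255,"delta_pos":[-4,0,-5],"dr":[0,0,0]},{"fingers":255,"delta_pos":[-5,0,0],"dr":[0,0,0]},{"fingers":255,"delta_pos":[-5,0,0],"dr":[0,0,0]},{"fingers":255,"delta_pos":[0,0,0],"dr":[0,0,0]},{"fingers":255,"delta_pos":[0,0,0],"dr":[0,0,0]}]';python3 -c "
from h import *
plan(0,0,0); shot('side','s21.png',(200,130,360,270),5);shot('top','t21.png',(215,135,345,275),4)
import cv2
cv2.imwrite('pics/full.png',camera('top')[:,:,::-1])"
```

```text
clock: 26.75
tool_pos: [0.5001, 0.0458, 0.0788]
orientation: [180.0, 0.6, 57.2]
ft_force: [0.2, -0.5, -0.6]
grip_width: 0.0002
clk 26.75 r 69.4 az 155.0 z 0.0788 yawerr -7.8 Fpush 0.4 Frad -0.4 Fz -0.6 rp [-0.   0.6] j7 -9
clock: 27.75
tool_pos: [0.4262, -0.0706, 0.2338]
orientation: [180.0, 0.4, 57.4]
ft_force: [0.4, 0.4, 0.5]
grip_width: -0.0003
clk 27.75 pos [ 0.4262 -0.0706  0.2338] rpy [179.96   0.4   57.39] F [0.4 0.4 0.5] w -0.0003 j [-62.   5.  71. 121.  -5.  58. -21.]
delta cm [-16.86 -39.71  23.47] dr [  -0.41    0.27 -122.61]
```

View pics/s21.png

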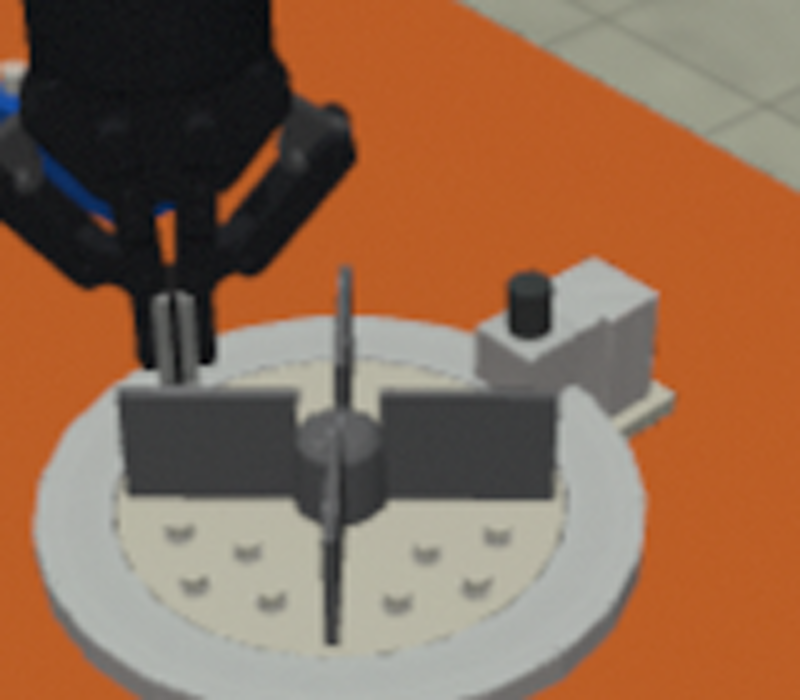

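View pics/full.png

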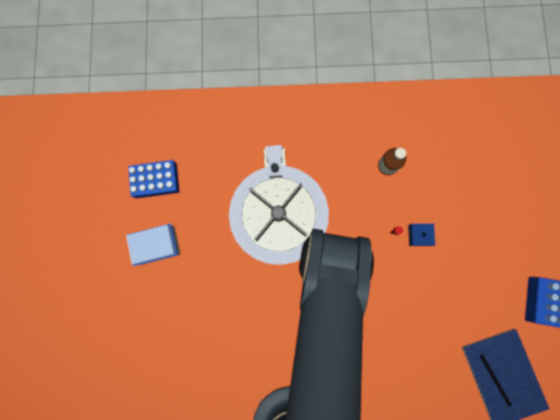

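The pin's head sits on the guide (side crop (530,305), no shank visible). The bottle, tip box, rack and red look-alike are where they started, and the gripper is clear.

```bash
python3 -c "
from bench import *
print(finish_job(), get_state()['clock'])"
```

```text
the job is handed in; nothing more can be done
the job is handed in; nothing more can be done
```

The carousel is locked at its index position and the job is handed in at about 28 s of the 72 s allowed. No verdict was reported.

- **Pin in the guide:** I took the dark steel pin from the blue holder and stood it in the guide hole. When I let go, it rode upright on the rim with its shank visible above the guide.
- **Turning:** I pushed one spoke clockwise with closed fingers, at about 20–40 mm/s at the rim and slower near the end. The push force at my checks stayed around 3–5 N until the pin dropped and the force rose.
- **Pressing:** I pressed the locked carousel at about 7 N for about 1.5 s. I eased off and the pin did not move, so it was not pinched. A second press held steady at 7.3–9 N for 1.2 s. The highest force I read was about 9.7 N, though I only had readings at the ends of moves and during the hold.
- **Last checks:** The pin is upright with its head down on the guide. The side view puts its height about 1–2 mm above my prediction for fully home, within the uncertainty of the picture and under the 3 mm limit. The bottle, tip box, tube rack and red look-alike show no movement in the top view. The gripper is clear, with wrist force near zero.
- **What went wrong:** One tilt correction between the two presses had the wrong sign and tipped the tool to 4.6° against the spoke at about 2.5 N. I corrected it in the next move.

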